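Break down the returned stack onto the packing places

TASK

Take the stack apart from the top down, one piece at a time: stand the blue light handle upright in the socket of the steel post (no twist needed), then lay the yellow box, the green cassette and the orange-lidded steel canister each flat, centred and lengthwise on the mat of its own colour. Keep every piece level, set each down rather than dropping it, and leave the uterine sound and the dilator where they lie.

Things in the scene. Friction and masses are not known exactly. Their poses are not given: they have to be found in the camera images.
- handle: rigid blue polymer light handle, on top of the stack at the start, upright; 70 mm tall, foot flange 48 mm across and 8 mm high (two small lugs stand out 3.5 mm more), straight round grip 36 mm across from 13 to 54 mm up, domed top; about 90 g. Origin: centre of its underside, z up along its axis.
- box: small yellow plastic instrument box, closed, second in the stack, under the handle; 90 (x, length) x 52 (y, width) x 32 (z) mm, about 150 g. Origin: centre of its underside.
- cassette: green plastic instrument cassette, closed, third in the stack, under the yellow box; 130 (x, length) x 56 (y, width) x 34 (z) mm, about 250 g. Origin: centre of its underside.
- canister: closed stainless canister with an orange lid, bottom of the stack, on the worktop; 170 (x, length) x 60 (y, width) x 36 (z) mm, with a toggle catch standing out 9 mm at its -x end; about 420 g. The lid does not open. Origin: centre of its underside.
- post: steel post fixed to the worktop with a round open socket on top for the light handle: foot 90 mm across, socket 76 mm outside and 66 mm inside, flat floor 40 mm above the worktop, rim 6 mm higher (46 mm); two black slot marks on the rim are only for looks. The handle stands in it loosely, any way round. Origin: on its axis at the worktop.
- mat_yellow: yellow mat fixed to the worktop, place of the yellow box; 114 (x, length) x 76 (y) x 3 (z) mm. Origin: centre of its underside, at the worktop.
- mat_green: green mat fixed to the worktop, place of the green cassette; 154 (x, length) x 80 (y) x 3 (z) mm. Origin: centre of its underside, at the worktop.
- mat_orange: orange mat fixed to the worktop, place of the canister with the orange lid; 194 (x, length) x 84 (y) x 3 (z) mm. Origin: centre of its underside, at the worktop.
- sound: steel uterine sound lying loose on the worktop, to be left alone: flat 60 x 14 x 5 mm grip at its -x end, 5 mm rod along x, slightly bent at the tip, 210 mm long in all. Origin: mid-length, underside.
- dilator: chrome double-ended cervical dilator lying loose on the worktop, to be left alone: dark flat 50 x 16 x 8 mm middle, 8 mm round rod to both sides along x, 178 mm long in all. Origin: middle, underside.

How it is judged:
By the outcome, as a careful person would: the job done as asked, in the order asked, and still so for the second after the job is handed in, with the robot touching nothing.
It also fails if it takes over 128 s, if anything falls off the work surface, if the arm or the gripper's body presses on something with over 40 N, if the wrist force passes 120 N, or if a joint passes its speed limit or range.

ROBOT

A 7-joint arm with a two-finger parallel gripper is mounted at the origin on the work surface. World frame = base frame: x ahead of the robot, y to its left, z up, the work surface at z = 0. Lengths are in m, angles in rad, forces in N, time in s.
With the tool pointing down it reaches from about 0.4 to 0.875 m from the base axis. Payload 19.3 kg.
Tool frame: the origin (TCP) lies between the finger pads; the fingertips stand ahead of it and the grasp point (between the pads) lies 8 mm behind it (bot.tip_extent is the x of the fingertips in the tool frame, in m); x points along the fingers, y is the direction in which the jaws open and shut, and the axes are right-handed (so a half turn about x gives the same grasp; the last joint's range is limited). The gripper opens to 85 mm and grips with 20 to 120 N. Pads are 22 mm wide; open, the fingers measure 114 mm over their backs; the gripper's body (76 mm by 85 mm) begins 54 mm behind the grasp point. The pads swing forward as they close: fully open they stand 13 mm farther back than shut.
Start: joints at [1.221, 0.521, -0.036, 1.599, 0.021, 1.021, -0.113], TCP at [0.173, -0.601, 0.242] pointing down, gripper open.
Joint ranges: [-2.91, 2.91], [-0.3, 2.13], [-1.5, 1.42], [0.17, 2.43], [-1.26, 4.41], [0.16, 1.93], [-2.52, 2.52]. Speed limits (rad/s): [1.89, 1.89, 2.39, 2.39, 3.01, 3.01, 3.01].

INTERFACE

Orientations are given as [roll, pitch, yaw] about the fixed x, y, z axes, in that order (R = Rz(yaw) Ry(pitch) Rx(roll)).
In Python, from workcell import observe, grab_frame, camera_info, bot, nets gives the robot as it stands.
- The arm moves only by the tool jog_arm, never from a script. Its argument "commands" is a list of rows, each a list of 6 numbers: the shift along the tool's x, y, z in mm, then the turn, a rotation vector about the tool's x, y, z in rad. A call has 1 to 20 rows; each row shifts and turns the pose as measured when the row begins, along the tool's axes as they then stand; what a row does not reach is not made up. A row lasts 1/10 s, in which the tool goes at most 50 mm and 8.59 degrees, less where a joint would pass 70% of its speed; a pose out of reach is approached as far as the arm can. A call is refused whole if a number of a shift passes 50 or a number of a turn 0.15, either way. A call with a gripper value outside its range is refused whole. "gripper" is the closure in counts, from 0 (fully open) to 255 (shut), set as the call begins (left out, the last holds). The fingers move at their own pace and stop on an object; "newtons" is the grip in N (left out, the last holds). Time passes only in rows, so rows that do not move let the fingers close. It gives the time, the measured TCP pose, the force and the opening at its end, in the units of the state.
- observe(): the state, without advancing time (a new reading comes with each control period).
- grab_frame(name): name is "scene" or "top" or "wrist"; returns the picture (400x640x3 uint8, red, green, blue); there is no depth.
- camera_info(name): a dict with "fov_y" (degrees; the focal length in pixels is half the picture's height over the tangent of half this angle, whatever the lens; pixels are square), "cx", "cy" (the principal point, pixels), "R" (3x3) and "t" (3): a world point X has camera coordinates R X + t; the wrist camera has in their place "tool_from_camera" (4x4, takes a point from camera to tool coordinates, whose origin is the TCP and whose axes are the tool frame's). Camera axes: x right, y down, z forward; pixel columns grow to the right and rows downward; lengths in m; the calibration is good to about 2 mm. A picture is of the moment at which its call begins: read the wrist's pose just before it. camera_info takes no time and is no camera call.
- bot.job_done(): hands the job in, once; it reports no verdict.
Trained networks look in the newest picture that a camera, given by its name, has taken for a name from the list of things; names that differ only in an ending like _2 or _b are one class to them, and where a whole thing is asked for, a point or a joint stands for the part that bears it (a point fixed in the world has none). Each returns a list of dicts, best first, with "p" (0 to 1); they miss things now and then, are a little off and sometimes report something else, mostly with a low value. They report only what shows in the picture. A call takes as long as a camera call.
- nets.find_in(camera, name): "rect" ([left, top, right, bottom] in pixels, round what is visible of it).
- nets.silhouettes(camera, name): "mask" (400x640 bool, what is visible of it) and "rect" ([left, top, right, bottom] in pixels, round what is visible of it).
- nets.pinpoint(camera, name): "location" ([column, row] in pixels: a listed point, or the origin of a listed thing).
The state is a dict: "clock": time; "qpos": joint angles; "qd": joint speeds; "joint_efforts": joint torques, N m; "position": TCP position; "tool_rot": TCP orientation; "force": force on the tool from outside, world axes, zero at the start; "moment": the same for the moment, N m; "grip_width": finger opening in m.
Only numpy, scipy, OpenCV 4.12 (cv2) and the standard library are available. Lean on these libraries where they do the work, as an engineer would, in place of code of your own. Each camera call takes 0.05 s, during which the arm holds its last target.

## Working session

There is one attempt and no reset: what is moved stays moved. The work goes in short steps, Python scripts to look and compute and a tool call to move; the robot and the scene stay as the last step left them, time stands still between calls to the robot, and variables do not carry over. Pictures are saved under pics/ and viewed, and the job is handed in when it is done.

Besides the shell and the picture viewer there is one more tool, called after "Call:" as a command line: name --pt "numbers of a row" for each row, then --argument value for the rest. jog_arm: Moves the arm, as the interface text tells. Its arguments: {"type":"object","properties":{"commands":{"type":"array","items":{"type":"array","items":{"type":"number"}}},"gripper":{"type":"number"},"newtons":{"type":"number"}},"required":["commands"]}

```bash
mkdir -p pics; ls; python3 - <<'E'
from workcell import observe, grab_frame, camera_info, bot, nets
import cv2,numpy as np
s=observe(); print(s)
print(bot.tip_extent)
for n in ["scene","top","wrist"]:
    im=grab_frame(n); cv2.imwrite(f"pics/a_{n}.png",im[:,:,::-1])
    c=camera_info(n); print(n,{k:np.round(v,4).tolist() for k,v in c.items()} if 1 else 0)
for n in ["handle","box","cassette","canister","post","mat_yellow","mat_green","mat_orange","sound","dilator"]:
    for cam in ["top","scene"]:
        print(n,cam,[(np.round(r["location"]).tolist(),round(r["p"],2)) for r in nets.pinpoint(cam,n)][:2])
print(observe()["clock"])
E
```

```text
pics
{'clock': 0.0, 'qpos': array([ 1.22078774,  0.52202948, -0.03631344,  1.59999137,  0.02121033,
        1.02107874, -0.11282086]), 'qd': array([ 0.00098337, -0.00038291, -0.00014395,  0.00085049, -0.00132436,
       -0.00202045, -0.00180574]), 'joint_efforts': array([ 1.02640694e-03, -9.27103329e+01,  1.98087864e+00, -3.69942105e+01,
        1.80199445e-02,  7.98843219e-03, -1.12868117e-04]), 'position': array([ 0.17247673, -0.60040431,  0.2417222 ]), 'tool_rot': array([-1.48625006,  1.56967462,  1.93511334]), 'force': array([1.35565105, 0.15891633, 0.5307655 ]), 'moment': array([-0.00465935, -0.00714266,  0.02437532]), 'grip_width': 0.08513783349377148}
0.011
scene {'fov_y': 49.6568, 'cx': 327.0037, 'cy': 197.7002, 'R': [[0.8621, 0.5067, 0.0053], [0.3451, -0.5796, -0.7383], [-0.371, 0.6383, -0.6745]], 't': [-0.4538, -0.0975, 1.2028]}
top {'fov_y': 45.6102, 'cx': 314.3511, 'cy': 199.0406, 'R': [[-0.0265, -0.9996, -0.0024], [-0.9924, 0.0266, -0.1201], [0.1201, -0.0008, -0.9928]], 't': [0.032, 0.5153, 1.1416]}
wrist {'fov_y': 68.4529, 'cx': 323.3489, 'cy': 192.2116, 'tool_from_came
[... 221 characters left out ...]
.0, 247.0], 0.62)]
box scene [([323.0, 289.0], 0.79)]
cassette top [([389.0, 152.0], 0.58)]
cassette scene [([327.0, 299.0], 0.67)]
canister top [([390.0, 156.0], 0.55)]
canister scene [([328.0, 312.0], 0.55)]
post top [([173.0, 199.0], 0.84)]
post scene [([391.0, 149.0], 0.87)]
mat_yellow top [([469.0, 195.0], 0.82)]
mat_yellow scene [([219.0, 366.0], 0.94)]
mat_green top [([249.0, 162.0], 0.61)]
mat_green scene [([398.0, 205.0], 0.96)]
mat_orange top [([316.0, 181.0], 0.83)]
mat_orange scene [([344.0, 238.0], 0.57), ([311.0, 188.0], 0.45)]
sound top [([273.0, 245.0], 0.55)]
sound scene [([308.0, 187.0], 0.53)]
dilator top [([365.0, 248.0], 0.66)]
dilator scene [([253.0, 245.0], 0.76)]
1.15
```

View pics/a_top.png

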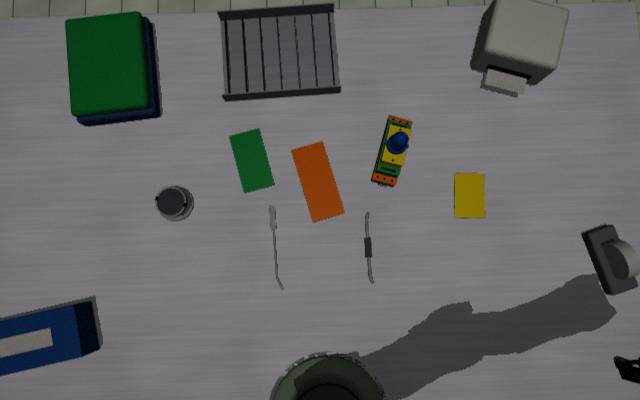

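View pics/a_scene.png

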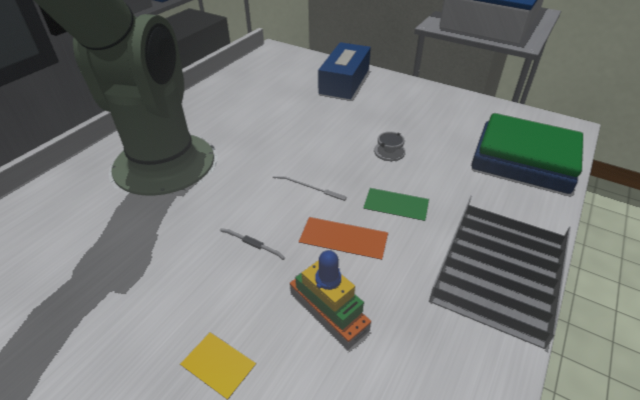

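View pics/a_wrist.png

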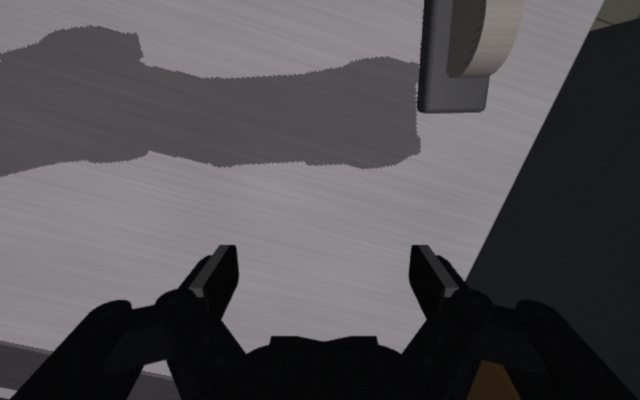

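The top view shows the stack at about (393,150), the mats at (469,195), (252,160) and (318,181), and the post at (173,202). The sound is near (275,245) and the dilator near (368,245). The wrist camera doesn't see the stack yet. Next I measure from colour masks.

```bash
cat > h.py <<'E'
import numpy as np, cv2
from workcell import observe, grab_frame, camera_info, bot, nets
from scipy.spatial.transform import Rotation as Ro
def cam(n, st=None):
    c=camera_info(n); f=200/np.tan(np.radians(c["fov_y"]/2))
    if n=="wrist":
        T=np.array(c["tool_from_camera"]); W=np.eye(4); W[:3,:3]=Ro.from_euler("xyz",st["tool_rot"]).as_matrix(); W[:3,3]=st["position"]
        M=np.linalg.inv(W@T); R,t=M[:3,:3],M[:3,3]
    else: R,t=np.array(c["R"]),np.array(c["t"])
    return f,c["cx"],c["cy"],R,t
def back(C,px,z):
    f,cx,cy,R,t=C; px=np.atleast_2d(px).astype(float)
    d=np.c_[(px[:,0]-cx)/f,(px[:,1]-cy)/f,np.ones(len(px))]@R   # world dirs
    o=-R.T@t
    return o+d*((z-o[2])/d[:,2])[:,None]
def proj(C,X):
    f,cx,cy,R,t=C; Y=np.atleast_2d(X)@R.T+t
    return np.c_[cx+f*Y[:,0]/Y[:,2],cy+f*Y[:,1]/Y[:,2]]
def rect(C,mask,z):
    cs,_=cv2.findContours(mask.astype(np.uint8),cv2.RETR_EXTERNAL,cv2.CHAIN_APPROX_NONE)
    c=max(cs,key=cv2.contourArea)[:,0,:]
    P=back(C,c,z)[:,:2]
    r=cv2.minAreaRect((P*1000).astype(np.float32))
    (x,y),(w,h),a=r
    if w<h: w,h,a=h,w,a+90
    a=(a+90)%180-90
    return np.round([x,y,w,h,a],1)
E
python3 - <<'E'
from h import *
ims={n:cv2.imread(f"pics/a_{n}.png") for n in ["top","scene"]}
rng={"yellow":(22,34),"green":(50,80),"orange":(6,16)}
for n in ims:
    hsv=cv2.cvtColor(ims[n],cv2.COLOR_BGR2HSV); C=cam(n)
    for col,(a,b) in rng.items():
        m=cv2.inRange(hsv,(a,130,60),(b,255,255))
        k,l,s,c=cv2.connectedComponentsWithStats(m)
        for i in range(1,k):
            if s[i,4]>150: print(n,col,c[i].round(),s[i,4],"z3",rect(C,l==i,.003))
for n,p in [("top",(173,202)),("scene",(391,139))]:
    print(n,back(cam(n),p,.046).round(4))
C=cam("top"); 
im=ims["top"][95:205,340:440]; cv2.imwrite("pics/b_top.png",cv2.resize(im,None,fx=5,fy=5,interpolation=cv2.INTER_CUBIC))
im=ims["scene"][235:355,270:390]; cv2.imwrite("pics/b_scene.png",cv2.resize(im,None,fx=5,fy=5,interpolation=cv2.INTER_CUBIC))
E
```

```text
top yellow [397. 130.] 172 z3 [ 681.7 -202.1   57.1   41.6   74. ]
top yellow [393. 157.] 269 z3 [ 627.5 -186.6   57.5   44.1   75.7]
top yellow [469. 195.] 1331 z3 [ 519.5 -372.6  112.1   76.    -1.5]
top green [105.  63.] 6485 z3 [897.4 558.5 255.6 191.1   5.6]
top green [389. 153.] 221 z3 [ 647.4 -187.1  135.2   57.2  -16.2]
top green [251. 160.] 1789 z3 [624.  176.6 151.4  78.5  14.3]
top orange [317. 181.] 2477 z3 [565.3   9.5 192.6  83.7  15.3]
top orange [384. 179.] 184 z3 [ 567.6 -160.2   60.7   21.3   71.5]
scene yellow [311. 273.] 177 z3 [ 552.7 -118.    60.8   31.7  -66.2]
scene yellow [338. 291.] 384 z3 [ 624.5 -123.9   62.3   47.2   70.8]
scene yellow [218. 365.] 2519 z3 [ 519.3 -372.5  112.    74.2   -2.5]
scene green [534. 143.] 3819 z3 [861.2 633.  269.8 220.    5.7]
scene orange [344. 238.] 2132 z3 [565.2   8.5 189.9  80.5  15.6]
scene orange [348. 325.] 401 z3 [ 650.5 -168.4  119.1   61.2  -17.4]
top [[0.5162 0.3623 0.046 ]]
scene [[0.519  0.3665 0.046 ]]
```

View pics/b_top.png

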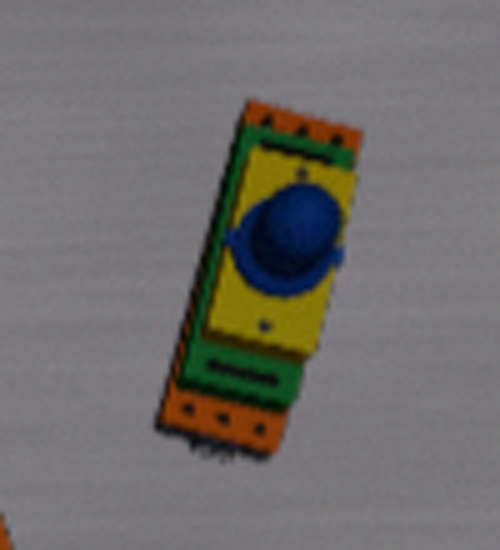

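View pics/b_scene.png

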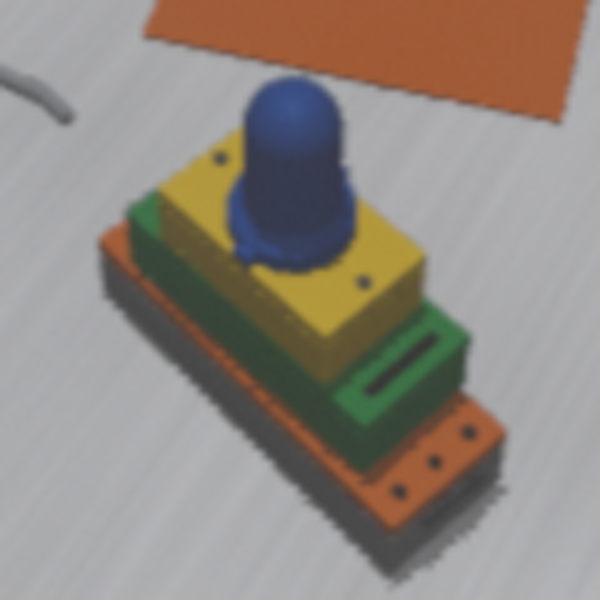

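```bash
cat >> h.py <<'E'
def tool(st): 
    return Ro.from_euler("xyz",st["tool_rot"]).as_matrix(), np.array(st["position"])
def plan(target,jaw_deg,n=None,st=None,tiltfix=True):
    """target TCP (m), heading of the jaw line in deg (mod 180)."""
    st=st or observe(); R,p=tool(st)
    best=None
    for a in (jaw_deg,jaw_deg+180):
        y=np.array([np.cos(np.radians(a)),np.sin(np.radians(a)),0]); x=np.array([0,0,-1.]); z=np.cross(x,y)
        G=np.c_[x,y,z]; rv=Ro.from_matrix(R.T@G).as_rotvec()
        if best is None or np.linalg.norm(rv)<np.linalg.norm(best[1]): best=(G,rv)
    G,rv=best; d=(np.array(target)-p)*1000
    if n is None: n=max(1,int(np.ceil(max(np.linalg.norm(d)/42,np.degrees(np.linalg.norm(rv))/7))))
    Rc=R.copy(); out=[]
    for i in range(n):
        s=Rc.T@(d/n); out.append([round(float(v),1) for v in s]+[round(float(v),3) for v in rv/n])
        Rc=Rc@Ro.from_rotvec(rv/n).as_matrix()
    print("t",round(st["clock"],2),"pos",p.round(4),"dmm",d.round(1),"rotdeg",np.degrees(rv).round(1),"q7",round(st["qpos"][6],2),"F",np.round(st["force"],1),"w",round(st["grip_width"],4))
    print(str(out).replace(" ",""))
E
python3 - <<'E'
from h import *
C=cam("top"); S=cam("scene")
def T(p): p=np.array(p,float); return (p+.5)/5-.5+np.array([340,95])
def U(p): p=np.array(p,float); return (p+.5)/5-.5+np.array([270,235])
def rep(n,P): 
    P=P[:,:2]*1000; print(n,P.round(1).tolist()); 
def ang(a,b): return np.degrees(np.arctan2(*(a-b)[:2][::-1]))
Y=back(C,T([(248,150),(357,175),(312,348),(205,334)]),.102); rep("boxtop",Y); print(Y.mean(0)*1000, ang(Y[0],Y[3]),ang(Y[1],Y[2]))
O=back(C,T([(247,102),(362,132),(275,455),(158,428)]),.036); rep("can",O); print(O.mean(0)*1000,ang(O[0],O[3]),ang(O[1],O[2]))
G=back(C,T([(245,125),(293,403)]),.070); rep("cas UL,BR",G); print(G.mean(0)*1000)
Y=back(S,U([(160,193),(327,335),(425,257)]),.102); rep("S box",Y); print((Y[0]+Y[2])/2*1000,ang(Y[1],Y[0]))
O=back(S,U([(101,240),(392,528),(504,433)]),.036); rep("S can",O); print((O[0]+O[2])/2*1000,ang(O[1],O[0]))
G=back(S,U([(128,208),(362,430),(468,340)]),.070); rep("S cas",G); print((G[0]+G[2])/2*1000,ang(G[1],G[0]))
print("handle flange top", back(C,T((285,245)),.110)*1000, back(S,U((293,215)),.110)*1000)
print("dome", back(C,T((302,225)),.155)*1000, back(S,U((293,120)),.155)*1000)
E
```

```text
boxtop [[679.5, -162.9], [666.0, -213.7], [583.9, -188.5], [591.9, -138.8]]
[ 630.31806243 -175.99337679  102.        ] -15.365117963061058 -17.055363316751762
can [[722.6, -174.6], [705.6, -231.4], [543.4, -180.2], [558.4, -123.2]]
[ 632.52034892 -177.33289252   36.        ] -17.376503716878467 -17.515655786394056
cas UL,BR [[700.9, -167.4], [563.4, -184.2]]
[ 632.19303679 -175.77045391   70.        ]
S box [[583.5, -190.5], [666.8, -212.5], [680.8, -166.0]]
[ 632.14133086 -178.28019362  102.        ] -14.790850478471993
S can [[546.3, -180.4], [705.5, -231.4], [722.9, -176.7]]
[ 634.60011132 -178.56429611   36.        ] -17.75491930832785
S cas [[562.4, -182.6], [686.5, -221.2], [701.8, -169.1]]
[ 632.12839398 -175.85344322   70.        ] -17.272131839978424
handle flange top [[ 631.40794691 -176.76986075  110.        ]] [[ 633.67567331 -179.41355169  110.        ]]
dome [[ 629.70595289 -176.67312574  155.        ]] [[ 629.96771079 -173.70918565  155.        ]]
```

```bash
python3 - <<'E'
from h import *
R,p=tool(observe()); print(R.round(3))
plan([.631,-.177,.26],74)
E
```

```text
[[-0.     0.276 -0.961]
 [-0.    -0.961 -0.276]
 [-1.     0.     0.   ]]
t 1.15 pos [ 0.1726 -0.6007  0.2423] dmm [458.4 423.7  17.7] rotdeg [32.  0. -0.] q7 -0.11 F [ 0.4 -0.7 -0.5] w 0.0854
[[-1.2,-18.7,-37.2,0.037,0.0,-0.0],[-1.2,-20.1,-36.5,0.037,0.0,-0.0],[-1.2,-21.4,-35.7,0.037,0.0,-0.0],[-1.2,-22.7,-34.9,0.037,0.0,-0.0],[-1.2,-24.0,-34.0,0.037,0.0,-0.0],[-1.2,-25.3,-33.1,0.037,0.0,-0.0],[-1.2,-26.5,-32.1,0.037,0.0,-0.0],[-1.2,-27.7,-31.1,0.037,0.0,-0.0],[-1.2,-28.8,-30.0,0.037,0.0,-0.0],[-1.2,-29.9,-28.9,0.037,0.0,-0.0],[-1.2,-31.0,-27.8,0.037,0.0,-0.0],[-1.2,-32.0,-26.6,0.037,0.0,-0.0],[-1.2,-32.9,-25.4,0.037,0.0,-0.0],[-1.2,-33.9,-24.2,0.037,0.0,-0.0],[-1.2,-34.7,-22.9,0.037,0.0,-0.0]]
```

Call:
jog_arm --pt "-1 -19 -37 0.037 0 0" --pt "-1 -20 -36 0.037 0 0" --pt "-1 -21 -36 0.037 0 0" --pt "-1 -23 -35 0.037 0 0" --pt "-1 -24 -34 0.037 0 0" --pt "-1 -25 -33 0.037 0 0" --pt "-1 -26 -32 0.037 0 0" --pt "-1 -28 -31 0.037 0 0" --pt "-1 -29 -30 0.037 0 0" --pt "-1 -30 -29 0.037 0 0" --pt "-1 -31 -28 0.037 0 0" --pt "-1 -32 -27 0.037 0 0" --pt "-1 -33 -25 0.037 0 0" --pt "-1 -34 -24 0.037 0 0" --pt "-1 -35 -23 0.037 0 0" --gripper 0 --newtons 40

```text
clock: 2.65
position: [0.6482, -0.1699, 0.2578]
tool_rot: [2.053, 1.567, -1.397]
force: [0.6, -0.9, 1.2]
grip_width: 0.0855
```

```bash
python3 - <<'E'
from h import *
plan([.631,-.177,.26],74)
E
```

```text
t 2.65 pos [ 0.6482 -0.1699  0.2578] dmm [-17.2  -7.1   2.2] rotdeg [-1.7 -0.1 -0.2] q7 -1.72 F [ 0.6 -0.9  1.2] w 0.0855
[[-2.2,12.0,14.2,-0.029,-0.002,-0.003]]
```

Call:
jog_arm --pt "-2 12 14 -0.029 0 -0.003" --pt "0 0 0 0 0 0"

```text
clock: 2.85
position: [0.6349, -0.1703, 0.2585]
tool_rot: [-2.022, 1.568, 0.848]
force: [-0.0, -1.4, 0.1]
grip_width: 0.0857
```

```bash
python3 - <<'E'
from h import *
plan([.631,-.177,.26],74)
st=observe(); im=grab_frame("wrist"); cv2.imwrite("pics/c_wrist.png",im[:,:,::-1])
C=cam("wrist",st)
print("expected handle px top",proj(C,[[.631,-.177,.172],[.631,-.177,.102]]).round())
for n in ["handle","box","cassette","canister"]:
    print(n,[(np.round(r["location"]).tolist(),round(r["p"],2)) for r in nets.pinpoint("wrist",n)][:2])
E
```

```text
t 2.85 pos [ 0.6349 -0.1703  0.2585] dmm [-3.9 -6.7  1.5] rotdeg [ 0.4 -0.1  0.1] q7 -1.68 F [-0.  -1.4  0.1] w 0.0857
[[-1.6,7.5,2.0,0.008,-0.001,0.002]]
expected handle px top [[331. 204.]
 [329. 181.]]
handle [([331.0, 183.0], 0.89)]
box []
cassette []
canister []
```

View pics/c_wrist.png

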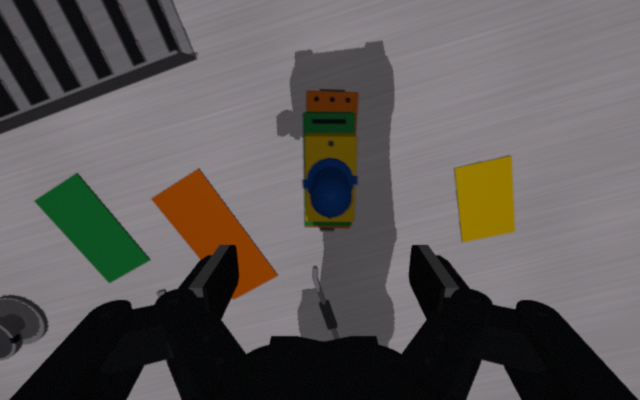

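The wrist view shows the stack upright in the picture, with the handle at (331,183). My projection gave (329,181), so they agree. Now I descend on the handle.

```bash
python3 - <<'E'
from h import *
st=observe(); C=cam("wrist",st); print(back(C,(331,183),.102)*1000)
plan([.631,-.177,.13],74)
E
```

```text
[[ 629.63967486 -177.63483291  102.        ]]
t 3.1 pos [ 0.6356 -0.1699  0.2585] dmm [  -4.6   -7.1 -128.5] rotdeg [ 0.4 -0.1  0.2] q7 -1.69 F [-0.4 -0.5 -0.9] w 0.0853
[[32.1,2.1,0.7,0.002,-0.0,0.001],[32.1,2.1,0.7,0.002,-0.0,0.001],[32.1,2.1,0.7,0.002,-0.0,0.001],[32.1,2.0,0.6,0.002,-0.0,0.001]]
```

Call:
jog_arm --pt "0 8 2 0.007 0 0.003" --pt "20 0 0 0 0 0" --pt "20 0 0 0 0 0" --pt "0 0 0 0 0 0"

```text
clock: 3.5
position: [0.6306, -0.1807, 0.2183]
tool_rot: [2.772, 1.567, -0.654]
force: [-1.4, -0.1, -0.8]
grip_width: 0.0854
```

```bash
python3 - <<'E'
from h import *
plan([.6305,-.177,.13],74)
E
```

```text
t 3.5 pos [ 0.6306 -0.1807  0.2183] dmm [ -0.1   3.7 -88.3] rotdeg [-0.3 -0.2 -0.1] q7 -1.68 F [-1.4 -0.1 -0.8] w 0.0854
[[29.4,-1.2,0.5,-0.002,-0.001,-0.0],[29.4,-1.2,0.4,-0.002,-0.001,-0.0],[29.4,-1.2,0.4,-0.002,-0.001,-0.0]]
```

Call:
jog_arm --pt "22 -2 0.5 -0.002 0 0" --pt "22 -1 0.5 0 0 0" --pt "22 0 0 0 0 0" --pt "21 0 0 0 0 0" --pt "0 0 0 0 0 0"

```text
clock: 4.0
position: [0.6317, -0.1815, 0.1336]
tool_rot: [2.852, 1.562, -0.576]
force: [-0.8, -0.8, 0.6]
grip_width: 0.0851
```

```bash
python3 - <<'E'
from h import *
plan([.6305,-.177,.13],74)
im=grab_frame("wrist"); cv2.imwrite("pics/d_wrist.png",im[:,:,::-1])
E
```

```text
t 4.0 pos [ 0.6317 -0.1815  0.1336] dmm [-1.2  4.5 -3.6] rotdeg [-0.4 -0.5 -0.1] q7 -1.69 F [-0.8 -0.8  0.6] w 0.0851
[[3.6,-4.0,2.4,-0.007,-0.008,-0.002]]
```

View pics/d_wrist.png

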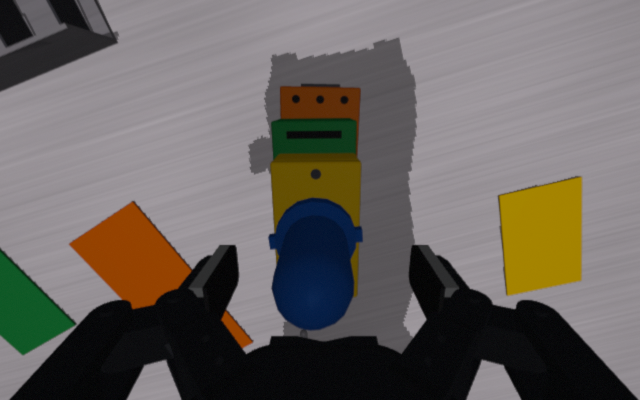

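Call:
jog_arm --pt "3.5 -4 2 -0.005 -0.008 0" --pt "0 0 0 0 0 0"

```text
clock: 4.25
position: [0.6326, -0.1777, 0.1345]
tool_rot: [2.677, 1.566, -0.747]
force: [-0.3, 0.2, 0.2]
grip_width: 0.0853
```

```bash
python3 - <<'E'
from h import *
plan([.6305,-.177,.13],74)
E
```

```text
t 4.25 pos [ 0.6326 -0.1777  0.1345] dmm [-2.1  0.7 -4.5] rotdeg [-0.2 -0.3 -0.1] q7 -1.69 F [-0.3  0.2  0.2] w 0.0853
[[4.5,-0.1,2.3,-0.003,-0.005,-0.002]]
```

Call:
jog_arm --pt "5 0 2 0 -0.005 0" --pt "0 0 0 0 0 0" --pt "0 0 0 0 0 0"

```text
clock: 4.55
position: [0.6316, -0.1773, 0.1313]
tool_rot: [2.327, 1.568, -1.096]
force: [-0.4, -0.0, 0.5]
grip_width: 0.0854
```

```bash
python3 - <<'E'
from h import *
plan([.6305,-.177,.13],74)
E
```

```text
t 4.55 pos [ 0.6316 -0.1773  0.1313] dmm [-1.1  0.3 -1.3] rotdeg [-0.2 -0.1 -0.1] q7 -1.69 F [-0.4 -0.   0.5] w 0.0854
[[1.3,-0.0,1.1,-0.003,-0.002,-0.002]]
```

Good. Close on the grip.

Call:
jog_arm --pt "0 0 0 0 0 0" --pt "0 0 0 0 0 0" --pt "0 0 0 0 0 0" --pt "0 0 0 0 0 0" --pt "0 0 0 0 0 0" --pt "0 0 0 0 0 0" --pt "0 0 0 0 0 0" --pt "0 0 0 0 0 0" --gripper 255 --newtons 30

```text
clock: 5.35
position: [0.6317, -0.1776, 0.1319]
tool_rot: [2.437, 1.567, -0.987]
force: [0.2, -0.0, 0.9]
grip_width: 0.0351
```

Call:
jog_arm --pt "-5 0 0 0 0 0" --pt "-10 0 0 0 0 0" --pt "-20 0 0 0 0 0" --pt "-30 0 0 0 0 0" --pt "-20 0 0 0 0 0"

```text
clock: 5.85
position: [0.6301, -0.1769, 0.2191]
tool_rot: [0.842, 1.567, -2.581]
force: [-0.5, -0.1, -1.3]
grip_width: 0.0347
```

```bash
python3 - <<'E'
from h import *
st=observe(); print(st["qpos"].round(2))
im=grab_frame("wrist"); cv2.imwrite("pics/e_wrist.png",im[:,:,::-1])
im=grab_frame("scene"); cv2.imwrite("pics/e_scene.png",im[:,:,::-1])
for c in ["scene"]:
  for n in ["post"]: print([ (r["rect"],r["p"]) for r in nets.find_in(c,n)][:2])
plan([.517,.364,.23],104)
E
```

```text
[ 0.2   0.59 -0.03  1.54  0.02  1.01 -1.69]
[([375.8, 131.3, 406.4, 162.9], 0.6)]
t 6.0 pos [ 0.6304 -0.1769  0.2184] dmm [-113.4  540.9   11.6] rotdeg [-30.2   0.1  -0.1] q7 -1.69 F [ 0.2 -0.8 -1.7] w 0.0353
[[-0.9,-34.9,18.5,-0.038,0.0,-0.0],[-0.9,-35.5,17.2,-0.038,0.0,-0.0],[-0.9,-36.2,15.9,-0.038,0.0,-0.0],[-0.9,-36.7,14.5,-0.038,0.0,-0.0],[-0.9,-37.2,13.1,-0.038,0.0,-0.0],[-0.9,-37.7,11.7,-0.038,0.0,-0.0],[-0.9,-38.1,10.3,-0.038,0.0,-0.0],[-0.9,-38.5,8.8,-0.038,0.0,-0.0],[-0.9,-38.8,7.4,-0.038,0.0,-0.0],[-0.9,-39.0,5.9,-0.038,0.0,-0.0],[-0.8,-39.2,4.4,-0.038,0.0,-0.0],[-0.8,-39.4,3.0,-0.038,0.0,-0.0],[-0.8,-39.5,1.5,-0.038,0.0,-0.0],[-0.8,-39.5,-0.0,-0.038,0.0,-0.0]]
```

View pics/e_wrist.png

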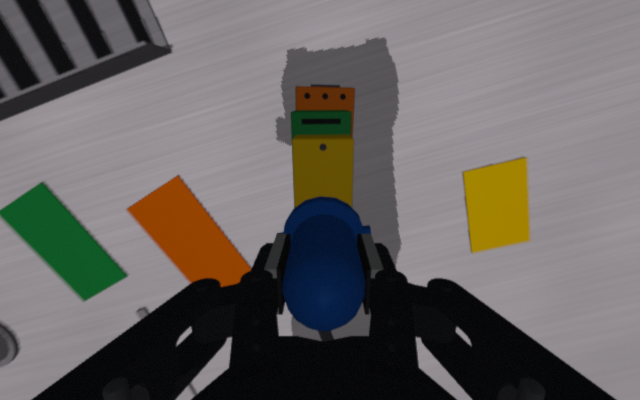

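View pics/e_scene.png

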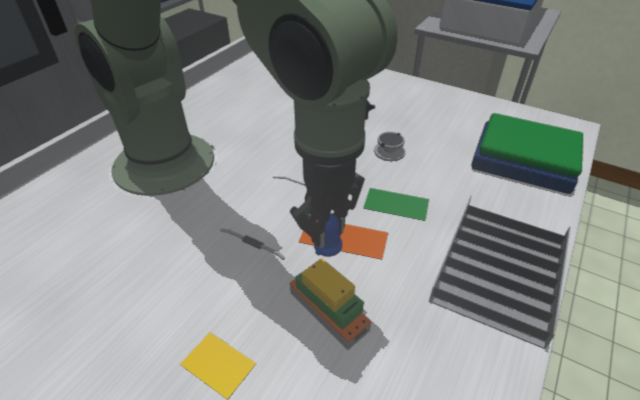

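Call:
jog_arm --pt "-1 -35 18 -0.038 0 0" --pt "-1 -35 17 -0.038 0 0" --pt "-1 -36 16 -0.038 0 0" --pt "-1 -37 15 -0.038 0 0" --pt "-1 -37 13 -0.038 0 0" --pt "-1 -38 12 -0.038 0 0" --pt "-1 -38 10 -0.038 0 0" --pt "-1 -38 9 -0.038 0 0" --pt "-1 -39 7 -0.038 0 0" --pt "-1 -38 6 -0.038 0 0" --pt "-1 -30 4 -0.038 0 0" --pt "0 -15 2 -0.038 0 0" --pt "0 0 0 0 0 0"

```text
clock: 7.3
position: [0.5262, 0.2655, 0.2212]
tool_rot: [0.196, 1.556, -2.754]
force: [-0.0, -1.6, -1.0]
grip_width: 0.0351
```

```bash
python3 - <<'E'
from h import *
st=observe(); 
im=grab_frame("wrist"); cv2.imwrite("pics/f_wrist.png",im[:,:,::-1])
print([ (r["rect"],r["p"]) for r in nets.find_in("wrist","post")][:2],[ (r["location"],r["p"]) for r in nets.pinpoint("wrist","post")][:2])
print(proj(cam("wrist",st),[[.517,.364,.046],[.517,.364,0]]))
plan([.517,.364,.15],104)
E
```

```text
[([187.0, 113.7, 274.9, 197.0], 0.91)] [([234.6, 154.3], 0.83)]
[[228.45526943 162.95941043]
 [240.03865549 154.76013979]]
t 7.45 pos [0.5276 0.2622 0.2214] dmm [-10.6 101.8 -71.4] rotdeg [-3.4  0.8 -0.2] q7 -2.06 F [ 1.  -0.  -0.4] w 0.0352
[[23.6,-34.1,-3.1,-0.02,0.005,-0.001],[23.7,-34.0,-3.7,-0.02,0.005,-0.001],[23.7,-33.9,-4.2,-0.02,0.005,-0.001]]
```

View pics/f_wrist.png

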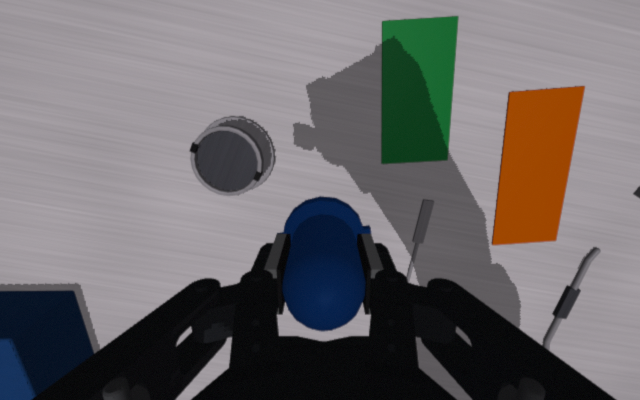

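```bash
python3 - <<'E'
from h import *
plan([.5187,.3652,.15],104)
E
```

```text
t 7.45 pos [0.5276 0.2622 0.2214] dmm [ -8.9 103.  -71.4] rotdeg [-3.4  0.8 -0.2] q7 -2.06 F [ 1.  -0.  -0.4] w 0.0352
[[23.6,-34.4,-3.7,-0.02,0.005,-0.001],[23.7,-34.3,-4.3,-0.02,0.005,-0.001],[23.7,-34.2,-4.9,-0.02,0.005,-0.001]]
```

Call:
jog_arm --pt "18 -30 -4 -0.02 0.005 0" --pt "18 -30 -4 -0.02 0.005 0" --pt "18 -25 -4 -0.02 0.004 0" --pt "17 -18 -2 0 0 0" --pt "0 0 0 0 0 0" --pt "0 0 0 0 0 0"

```text
clock: 8.05
position: [0.5259, 0.3576, 0.1475]
tool_rot: [1.856, 1.561, -1.056]
force: [-0.0, -0.7, -1.1]
grip_width: 0.035
```

```bash
python3 - <<'E'
from h import *
st=observe(); 
for c in ("wrist","scene"):
    im=grab_frame(c); cv2.imwrite(f"pics/g_{c}.png",(im[:,:,::-1] if c=="wrist" else cv2.resize(im[90:210,320:460,::-1],None,fx=4,fy=4)))
plan([.5187,.3652,.075],104)
E
```

```text
t 8.15 pos [0.5259 0.3576 0.148 ] dmm [ -7.2   7.6 -73. ] rotdeg [-0.8 -0.2 -0.5] q7 -2.18 F [ 0.1 -0.4 -1.2] w 0.0352
[[36.4,-4.8,2.8,-0.007,-0.002,-0.004],[36.5,-4.7,2.7,-0.007,-0.002,-0.004]]
```

View pics/g_wrist.png

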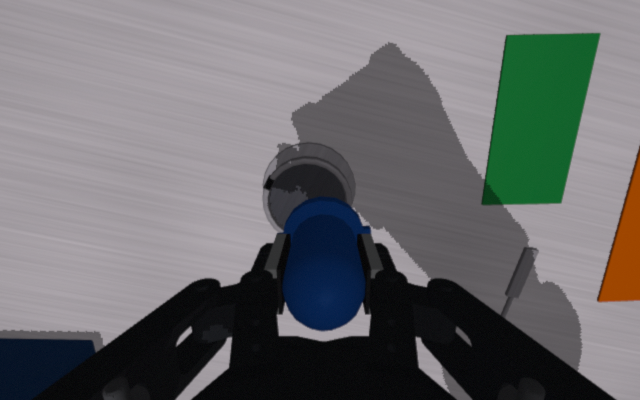

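View pics/g_scene.png

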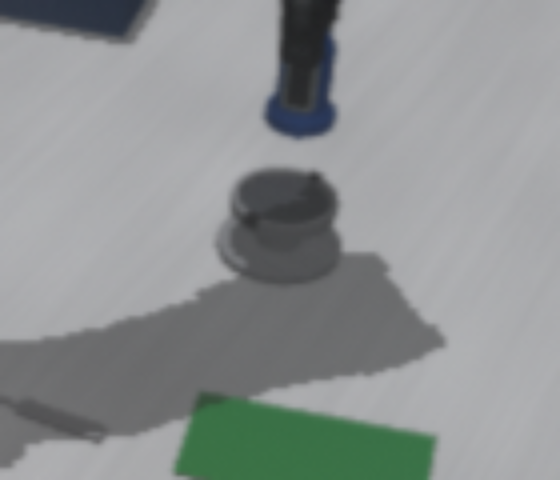

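```bash
python3 - <<'E'
from h import *
st=observe(); im=cv2.imread("pics/g_wrist.png"); C=cam("wrist",st)
a=np.linspace(0,2*np.pi,90)
for r,z,col in [(.038,.046,(0,0,255)),(.033,.046,(0,255,255)),(.045,.0,(255,0,255))]:
    P=proj(C,np.c_[.5187+r*np.cos(a),.3652+r*np.sin(a),0*a+z]); cv2.polylines(im,[np.round(P).astype(int)],True,col,1)
cv2.imwrite("pics/g2.png",cv2.resize(im[100:300,200:420],None,fx=3,fy=3))
E
```

```text
(no output)
```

View pics/g2.png

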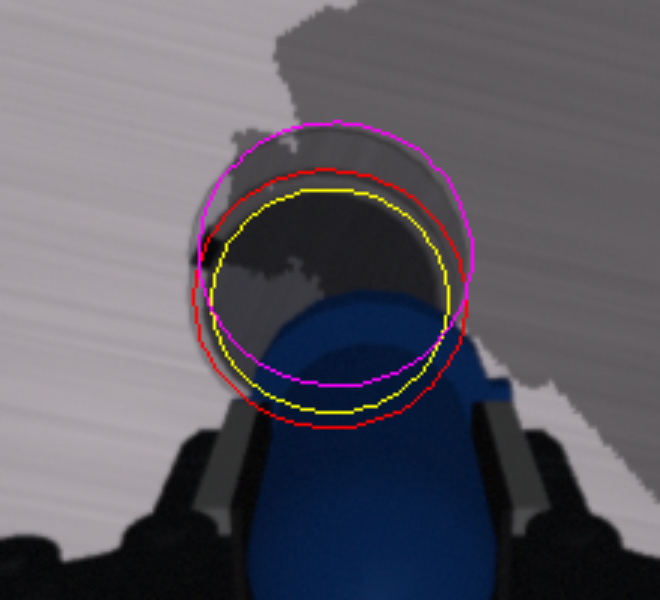

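The overlay fits the rim to within about 1 px, so the post is at (0.519, 0.3655). Next I centre the handle over it and lower.

Call:
jog_arm --pt "8 -6 4 -0.01 -0.003 -0.006" --pt "12 -4 2 0 0 0" --pt "12 0 0 0 0 0" --pt "12 0 0 0 0 0" --pt "0 0 0 0 0 0" --pt "0 0 0 0 0 0"

```text
clock: 8.75
position: [0.5185, 0.3639, 0.101]
tool_rot: [2.003, 1.568, -0.901]
force: [0.3, -0.9, -0.8]
grip_width: 0.0353
```

```bash
python3 - <<'E'
from h import *
plan([.519,.3655,.072],104)
E
```

```text
t 8.75 pos [0.5185 0.3639 0.101 ] dmm [  0.5   1.6 -29. ] rotdeg [-0.4 -0.1 -0.1] q7 -2.2 F [ 0.3 -0.9 -0.8] w 0.0353
[[29.0,-1.5,-0.8,-0.007,-0.001,-0.003]]
```

Call:
jog_arm --pt "8 -1.5 -0.5 -0.005 0 0" --pt "8 0 0 0 0 0" --pt "6 0 0 0 0 0" --pt "3 0 0 0 0 0" --pt "2 0 0 0 0 0" --pt "0 0 0 0 0 0" --pt "0 0 0 0 0 0"

```text
clock: 9.45
position: [0.5191, 0.3657, 0.0721]
tool_rot: [2.248, 1.568, -0.651]
force: [-0.2, -0.1, -0.7]
grip_width: 0.0347
```

```bash
python3 - <<'E'
from h import *
plan([.519,.3655,.071],104)
for c in ("wrist","scene"):
    im=grab_frame(c); cv2.imwrite(f"pics/h_{c}.png",(im[:,:,::-1] if c=="wrist" else cv2.resize(im[90:210,320:460,::-1],None,fx=4,fy=4)))
E
```

```text
t 9.45 pos [0.5191 0.3657 0.0721] dmm [-0.1 -0.2 -1.1] rotdeg [-0.1 -0.1 -0.1] q7 -2.21 F [-0.2 -0.1 -0.7] w 0.0347
[[1.1,0.1,0.2,-0.002,-0.002,-0.002]]
```

View pics/h_scene.png

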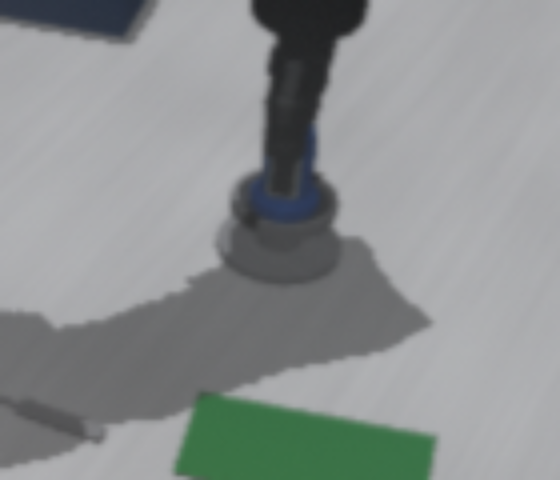

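The handle is inside the socket with no side force. I lower until the force shows contact.

Call:
jog_arm --pt "1 0 0 0 0 0" --pt "1 0 0 0 0 0" --pt "1 0 0 0 0 0" --pt "0 0 0 0 0 0"

```text
clock: 9.95
position: [0.5195, 0.3659, 0.0699]
tool_rot: [2.628, 1.567, -0.272]
force: [-0.1, 0.2, -0.5]
grip_width: 0.0349
```

Call:
jog_arm --pt "1 0 0 0 0 0" --pt "1 0 0 0 0 0" --pt "0 0 0 0 0 0"

```text
clock: 10.25
position: [0.5197, 0.366, 0.0701]
tool_rot: [2.711, 1.566, -0.188]
force: [-0.4, 0.2, -0.8]
grip_width: 0.0353
```

Call:
jog_arm --pt "2 0 0 0 0 0" --pt "2 0 0 0 0 0"

```text
clock: 10.45
position: [0.5204, 0.3663, 0.0691]
tool_rot: [2.872, 1.564, -0.028]
force: [-12.6, -10.2, 38.6]
grip_width: 0.0351
```

Call:
jog_arm --pt "-1 0 0 0 0 0" --pt "0 0 0 0 0 0"

```text
clock: 10.65
position: [0.5206, 0.3665, 0.0707]
tool_rot: [2.952, 1.564, 0.052]
force: [-0.1, 0.6, -0.7]
grip_width: 0.0351
```

Call:
jog_arm --pt "1.5 0 0 0 0 0" --pt "0 0 0 0 0 0"

```text
clock: 10.85
position: [0.5207, 0.3665, 0.0692]
tool_rot: [2.968, 1.563, 0.068]
force: [-2.8, -2.1, 10.5]
grip_width: 0.0351
```

Call:
jog_arm --pt "0 0 0 0 0 0" --pt "0 0 0 0 0 0" --pt "0 0 0 0 0 0" --pt "0 0 0 0 0 0" --pt "0 0 0 0 0 0" --pt "0 0 0 0 0 0" --gripper 0

```text
clock: 11.45
position: [0.5205, 0.3663, 0.0679]
tool_rot: [2.868, 1.564, -0.032]
force: [0.9, 0.4, 0.9]
grip_width: 0.0856
```

Call:
jog_arm --pt "-15 0 0 0 0 0" --pt "-30 0 0 0 0 0" --pt "-40 0 0 0 0 0" --pt "-40 0 0 0 0 0" --pt "-20 0 0 0 0 0"

```text
clock: 11.95
position: [0.518, 0.3656, 0.2191]
tool_rot: [2.128, 1.567, -0.771]
force: [0.5, -0.1, -0.1]
grip_width: 0.0854
```

```bash
python3 - <<'E'
from h import *
for c in ("scene",):
    im=grab_frame(c); cv2.imwrite(f"pics/i_{c}.png",(cv2.resize(im[90:210,320:460,::-1],None,fx=4,fy=4)))
plan([.631,-.177,.24],74.5)
E
```

```text
t 12.0 pos [0.5188 0.3662 0.2217] dmm [ 112.2 -543.2   18.3] rotdeg [29.4 -0.3 -0. ] q7 -2.16 F [0.9 0.9 3.3] w 0.0848
[[-1.2,39.6,1.5,0.037,-0.0,-0.0],[-1.2,39.6,0.1,0.037,-0.0,-0.0],[-1.2,39.6,-1.4,0.037,-0.0,-0.0],[-1.3,39.5,-2.8,0.037,-0.0,-0.0],[-1.3,39.4,-4.3,0.037,-0.0,-0.0],[-1.3,39.2,-5.7,0.037,-0.0,-0.0],[-1.3,39.0,-7.2,0.037,-0.0,-0.0],[-1.3,38.7,-8.6,0.037,-0.0,-0.0],[-1.3,38.3,-10.0,0.037,-0.0,-0.0],[-1.3,37.9,-11.4,0.037,-0.0,-0.0],[-1.3,37.5,-12.8,0.037,-0.0,-0.0],[-1.3,37.0,-14.1,0.037,-0.0,-0.0],[-1.3,36.5,-15.5,0.037,-0.0,-0.0],[-1.3,35.9,-16.8,0.037,-0.0,-0.0]]
```

View pics/i_scene.png

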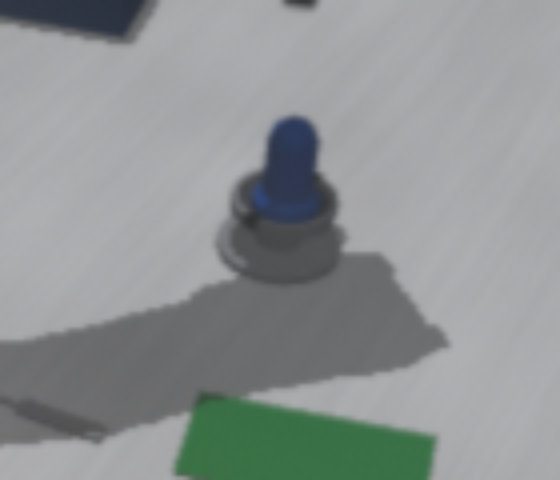

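The handle stands upright in the socket. On to the box.

Call:
jog_arm --pt "-1 39 1 0.037 0 0" --pt "-1 40 0 0.037 0 0" --pt "-1 40 -1 0.037 0 0" --pt "-1 39 -3 0.037 0 0" --pt "-1 39 -4 0.037 0 0" --pt "-1 39 -6 0.037 0 0" --pt "-1 39 -7 0.037 0 0" --pt "-1 39 -9 0.037 0 0" --pt "-1 38 -10 0.037 0 0" --pt "-1 38 -11 0.037 0 0" --pt "-1 37 -13 0.037 0 0" --pt "-1 37 -14 0.037 0 0" --pt "-1 36 -15 0.037 0 0" --pt "-1 20 -9 0.037 0 0" --pt "0 0 0 0 0 0"

```text
clock: 13.5
position: [0.6247, -0.1772, 0.2511]
tool_rot: [-2.525, 1.551, 0.323]
force: [0.1, 1.0, 0.2]
grip_width: 0.0858
```

```bash
python3 - <<'E'
from h import *
plan([.631,-.177,.2],74.5)
E
```

```text
t 13.5 pos [ 0.6247 -0.1772  0.2511] dmm [  6.3   0.2 -51.1] rotdeg [-1.3 -0.9  0.6] q7 -1.68 F [0.1 1.  0.2] w 0.0858
[[25.6,-0.7,-2.6,-0.011,-0.008,0.006],[25.6,-0.8,-2.8,-0.011,-0.008,0.006]]
```

Call:
jog_arm --pt "25 -1 -3 -0.011 -0.008 0.006" --pt "25 -1 -3 -0.011 -0.008 0.006" --pt "0 0 0 0 0 0" --pt "0 0 0 0 0 0" --pt "0 0 0 0 0 0"

```text
clock: 14.0
position: [0.6327, -0.173, 0.2042]
tool_rot: [-2.535, 1.567, 0.338]
force: [0.3, 0.3, 0.4]
grip_width: 0.0855
```

```bash
cat >> h.py <<'E'
def box(L,W,H,x,y,z,yaw):
    c,s=np.cos(np.radians(yaw)),np.sin(np.radians(yaw)); o=[]
    for zz in (H,0):
        for u,v in ((1,1),(1,-1),(-1,-1),(-1,1)):
            a,b=u*L/2,v*W/2; o.append([x+c*a-s*b,y+s*a+c*b,z+zz])
    return np.array(o)
def draw(im,C,B,col):
    P=np.round(proj(C,B)*8).astype(int)
    for q in (P[:4],P[4:]): cv2.polylines(im,[q],True,col,1,cv2.LINE_AA,3)
E
python3 - <<'E'
from h import *
plan([.631,-.177,.12],74.5)
st=observe(); im=grab_frame("wrist"); C=cam("wrist",st); im=im[:,:,::-1].copy(); cv2.imwrite("pics/j_raw.png",im)
st2=observe(); print(st2["position"])
draw(im,C,box(.09,.052,.032,.631,-.177,.07,-15.5),(255,0,255))
draw(im,C,box(.13,.056,.034,.632,-.176,.036,-17),(255,255,0))
draw(im,C,box(.17,.060,.036,.6335,-.178,0,-17.4),(255,0,0))
cv2.imwrite("pics/j.png",im)
E
```

```text
t 14.0 pos [ 0.6327 -0.173   0.2042] dmm [ -1.7  -4.  -84.2] rotdeg [ 0.1 -0.2  0.1] q7 -1.68 F [0.3 0.3 0.4] w 0.0855
[[28.1,1.5,0.3,0.001,-0.001,0.001],[28.1,1.5,0.3,0.001,-0.001,0.001],[28.1,1.5,0.2,0.001,-0.001,0.001]]
[ 0.63296215 -0.17309347  0.20457222]
```

View pics/j.png

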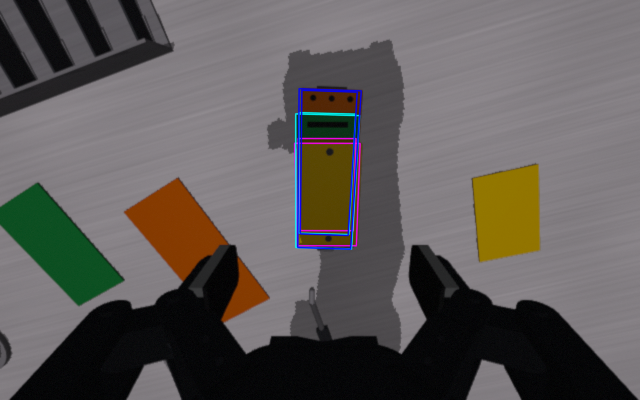

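```bash
python3 - <<'E'
import cv2
for n in("j_raw","j"):
    im=cv2.imread(f"pics/{n}.png"); cv2.imwrite(f"pics/{n}_z.png",cv2.resize(im[75:260,270:390],None,fx=3,fy=3,interpolation=cv2.INTER_CUBIC))
a=cv2.imread("pics/j_raw_z.png");b=cv2.imread("pics/j_z.png");cv2.imwrite("pics/jz.png",cv2.hconcat([a,b]))
E
```

```text
(no output)
```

View pics/jz.png

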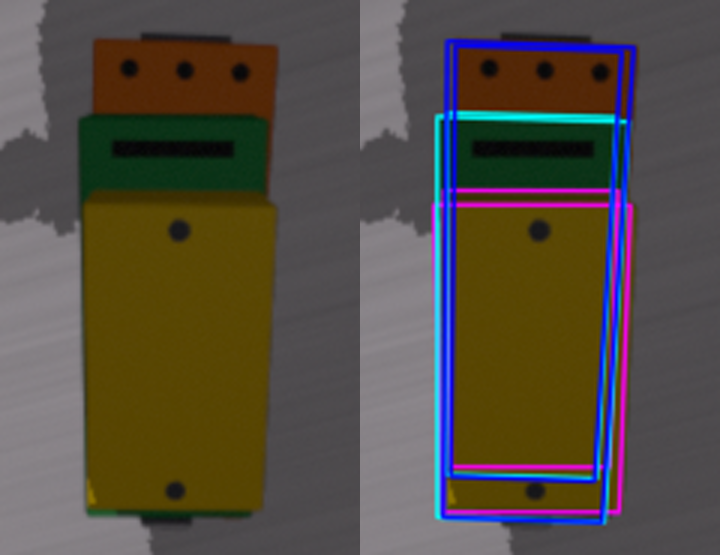

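The overlays fit within about 1 px. Descend to the box.

Call:
jog_arm --pt "25 4 0.5 0.002 -0.003 0" --pt "25 0.5 0 0 0 0" --pt "25 0 0 0 0 0" --pt "25 0 0 0 0 0" --pt "0 0 0 0 0 0" --pt "0 0 0 0 0 0"

```text
clock: 14.65
position: [0.6351, -0.1772, 0.1101]
tool_rot: [-2.842, 1.558, 0.028]
force: [0.1, 0.1, 0.1]
grip_width: 0.0849
```

```bash
python3 - <<'E'
from h import *
plan([.631,-.1775,.086],74.5)
E
```

```text
t 14.65 pos [ 0.6351 -0.1772  0.1101] dmm [ -4.1  -0.3 -24.1] rotdeg [-0.  -0.7  0.2] q7 -1.68 F [0.1 0.1 0.1] w 0.0849
[[24.0,1.5,4.1,-0.001,-0.012,0.004]]
```

Call:
jog_arm --pt "7 1.5 4 0 -0.012 0.003" --pt "7 0 0 0 0 0" --pt "6 0 0 0 0 0" --pt "4 0 0 0 0 0" --pt "0 0 0 0 0 0" --pt "0 0 0 0 0 0"

```text
clock: 15.25
position: [0.6325, -0.1779, 0.0886]
tool_rot: [-2.952, 1.566, -0.082]
force: [-0.1, -0.4, 0.8]
grip_width: 0.0854
```

```bash
python3 - <<'E'
from h import *
plan([.631,-.1775,.086],74.5)
E
```

```text
t 15.25 pos [ 0.6325 -0.1779  0.0886] dmm [-1.5  0.4 -2.6] rotdeg [-0.1 -0.3  0. ] q7 -1.68 F [-0.1 -0.4  0.8] w 0.0854
[[2.6,-0.0,1.5,-0.001,-0.004,0.001]]
```

Call:
jog_arm --pt "3 0 1.5 0 -0.004 0" --pt "0 0 0 0 0 0" --pt "0 0 0 0 0 0"

```text
clock: 15.55
position: [0.631, -0.1775, 0.0856]
tool_rot: [-2.008, 1.57, 0.862]
force: [-0.3, 0.0, 0.3]
grip_width: 0.0856
```

Call:
jog_arm --pt "0 0 0 0 0 0" --pt "0 0 0 0 0 0" --pt "0 0 0 0 0 0" --pt "0 0 0 0 0 0" --pt "0 0 0 0 0 0" --pt "0 0 0 0 0 0" --pt "0 0 0 0 0 0" --gripper 255 --newtons 40

```text
clock: 16.25
position: [0.6312, -0.1776, 0.086]
tool_rot: [-2.351, 1.57, 0.519]
force: [0.2, 0.3, -0.3]
grip_width: 0.0514
```

```bash
python3 - <<'E'
from h import *
plan([.631,-.1775,.086],74.5)
im=grab_frame("wrist"); cv2.imwrite("pics/k_wrist.png",im[:,:,::-1])
E
```

```text
t 16.25 pos [ 0.6312 -0.1776  0.086 ] dmm [-0.2  0.1  0. ] rotdeg [-0.1 -0.1  0.1] q7 -1.68 F [ 0.2  0.3 -0.3] w 0.0514
[[-0.0,-0.0,0.2,-0.001,-0.001,0.001]]
```

View pics/k_wrist.png

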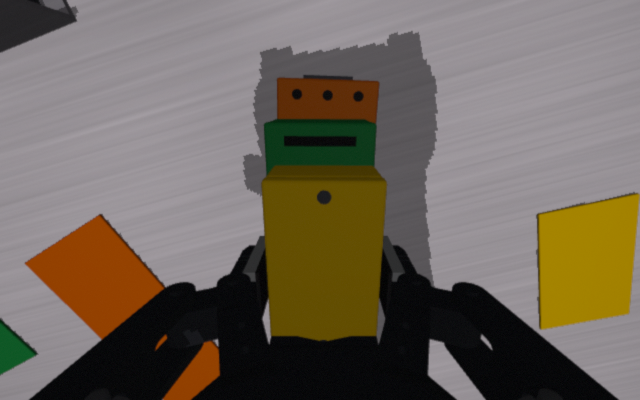

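Call:
jog_arm --pt "-5 0 0 0 0 0" --pt "-10 0 0 0 0 0" --pt "-20 0 0 0 0 0" --pt "-25 0 0 0 0 0" --pt "-10 0 0 0 0 0" --pt "0 0 0 0 0 0"

```text
clock: 16.9
position: [0.6309, -0.1775, 0.1604]
tool_rot: [-2.078, 1.57, 0.792]
force: [0.4, -0.8, -2.1]
grip_width: 0.0515
```

```bash
python3 - <<'E'
from h import *
st=observe()
im=grab_frame("wrist"); cv2.imwrite("pics/l_wrist.png",im[:,:,::-1])
hsv=cv2.cvtColor(im,cv2.COLOR_RGB2HSV); C=cam("wrist",st)
for col,(a,b) in {"yellow":(22,34),"green":(50,80),"orange":(6,16)}.items():
        m=cv2.inRange(hsv,(a,130,60),(b,255,255))
        k,l,s,c=cv2.connectedComponentsWithStats(m)
        for i in range(1,k):
            if s[i,4]>500: print(col,c[i].round(),s[i,4],"z3",rect(C,l==i,.003))
plan([.5194,-.3725,.13],88)
E
```

```text
yellow [324. 250.] 19427 z3 [ 539.2 -153.9  216.4  128.3  -15.6]
yellow [527. 225.] 6874 z3 [ 519.2 -373.6  113.4   76.    -2.3]
green [ 36. 275.] 5676 z3 [618.7 173.  140.7  78.8  14.3]
orange [326.  99.] 1887 z3 [ 695.  -199.6   66.3   44.6   72.2]
orange [157. 245.] 7080 z3 [596.5  15.9 128.2  84.1  15.3]
t 16.95 pos [ 0.6307 -0.1775  0.1597] dmm [-111.3 -195.   -29.7] rotdeg [-13.6  -0.    0.1] q7 -1.67 F [ 0.6 -1.1 -2. ] w 0.0513
[[4.9,36.3,9.2,-0.039,-0.0,0.0],[4.9,35.9,10.6,-0.039,-0.0,0.0],[4.9,35.5,12.0,-0.039,-0.0,0.0],[4.9,35.0,13.4,-0.039,-0.0,0.0],[4.9,34.4,14.7,-0.039,-0.0,0.0],[5.0,33.8,16.1,-0.039,-0.0,0.0]]
```

View pics/l_wrist.png

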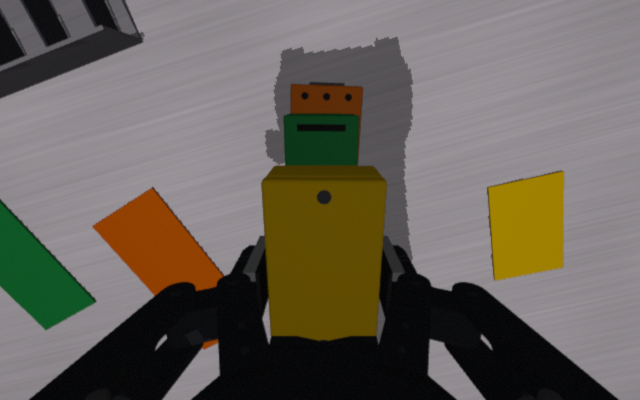

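Call:
jog_arm --pt "3 30 7 -0.035 0 0" --pt "3 37 11 -0.035 0 0" --pt "4 37 12 -0.035 0 0" --pt "4 36 14 -0.035 0 0" --pt "4 34 15 -0.035 0 0" --pt "4 26 13 -0.035 0 0" --pt "0 8 3 -0.025 0 0" --pt "0 0 0 0 0 0" --pt "0 0 0 0 0 0"

```text
clock: 17.85
position: [0.5126, -0.3729, 0.1263]
tool_rot: [-0.657, 1.559, 2.459]
force: [0.9, 1.4, -1.6]
grip_width: 0.0514
```

```bash
python3 - <<'E'
from h import *
plan([.5192,-.3732,.05],87.9)
E
```

```text
t 17.85 pos [ 0.5126 -0.3729  0.1263] dmm [  6.6  -0.3 -76.3] rotdeg [0.7 0.5 0.4] q7 -1.12 F [ 0.9  1.4 -1.6] w 0.0514
[[38.1,0.3,-3.7,0.006,0.005,0.004],[38.1,0.2,-3.5,0.006,0.005,0.004]]
```

Call:
jog_arm --pt "20 0.3 -6 0.012 0.009 0.007" --pt "20 0 -1 0 0 0" --pt "20 0 0 0 0 0" --pt "15 0 0 0 0 0" --pt "0 0 0 0 0 0" --pt "0 0 0 0 0 0"

```text
clock: 18.45
position: [0.5237, -0.3668, 0.048]
tool_rot: [-2.021, 1.568, 1.087]
force: [1.0, -0.5, -1.1]
grip_width: 0.0511
```

```bash
python3 - <<'E'
from h import *
plan([.5192,-.3732,.021],87.9)
for c in ("wrist","scene"):
    im=grab_frame(c); cv2.imwrite(f"pics/m_{c}.png",im[:,:,::-1])
E
```

```text
t 18.45 pos [ 0.5237 -0.3668  0.048 ] dmm [ -4.5  -6.4 -27. ] rotdeg [ 0.2 -0.1  0.1] q7 -1.16 F [ 1.  -0.5 -1.1] w 0.0511
[[27.0,6.6,4.3,0.003,-0.001,0.002]]
```

View pics/m_wrist.png

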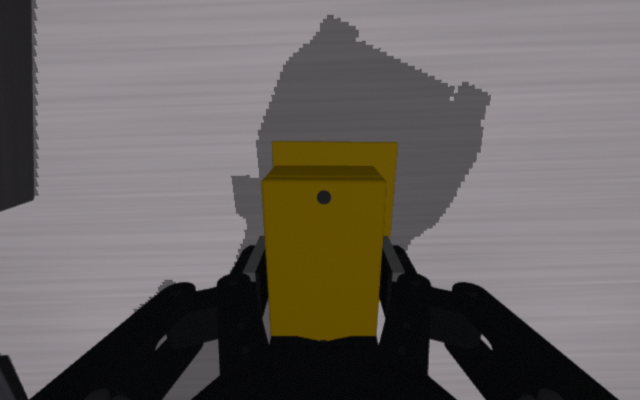

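Call:
jog_arm --pt "5 6.5 4 0.003 0 0" --pt "6 0 0 0 0 0" --pt "5 0 0 0 0 0" --pt "0 0 0 0 0 0" --pt "0 0 0 0 0 0"

```text
clock: 19.05
position: [0.5196, -0.3753, 0.033]
tool_rot: [-3.105, 1.567, -0.002]
force: [-0.1, -0.2, -1.1]
grip_width: 0.0513
```

```bash
python3 - <<'E'
from h import *
plan([.5192,-.3732,.020],87.9)
E
```

```text
t 19.05 pos [ 0.5196 -0.3753  0.033 ] dmm [ -0.4   2.1 -13. ] rotdeg [-0.1 -0.2  0. ] q7 -1.15 F [-0.1 -0.2 -1.1] w 0.0513
[[13.0,-2.1,0.5,-0.002,-0.004,0.0]]
```

Call:
jog_arm --pt "4 -2 0.5 0 -0.004 0" --pt "4 0 0 0 0 0" --pt "3 0 0 0 0 0" --pt "0 0 0 0 0 0" --pt "0 0 0 0 0 0"

```text
clock: 19.55
position: [0.5194, -0.3728, 0.0211]
tool_rot: [-0.553, 1.57, 2.551]
force: [0.1, 0.3, -1.3]
grip_width: 0.0513
```

```bash
python3 - <<'E'
from h import *
plan([.5192,-.3732,.0190],87.9)
st=observe(); im=grab_frame("wrist")
hsv=cv2.cvtColor(im,cv2.COLOR_RGB2HSV); C=cam("wrist",st)
im=im[:,:,::-1].copy()
draw(im,C,box(.114,.076,.003,.5192,-.3732,0,-2.1),(255,0,255))
cv2.imwrite("pics/n_wrist.png",im)
E
```

```text
t 19.55 pos [ 0.5194 -0.3728  0.0211] dmm [-0.2 -0.4 -2.1] rotdeg [-0.1  0.   0. ] q7 -1.16 F [ 0.1  0.3 -1.3] w 0.0513
[[2.1,0.4,0.2,-0.001,0.0,0.0]]
```

View pics/n_wrist.png

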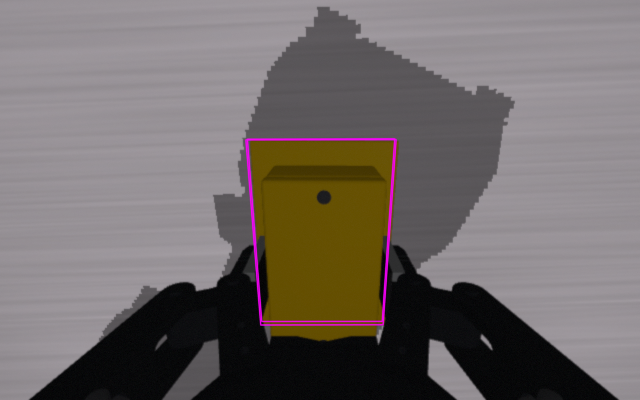

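The mat outline matches and the box is centred. Lower to contact.

Call:
jog_arm --pt "2 0 0 0 0 0" --pt "1.5 0 0 0 0 0" --pt "0 0 0 0 0 0"

```text
clock: 19.9
position: [0.5196, -0.373, 0.0193]
tool_rot: [2.439, 1.571, -0.741]
force: [-0.1, -0.9, -1.7]
grip_width: 0.0516
```

Call:
jog_arm --pt "1.5 0 0 0 0 0" --pt "0 0 0 0 0 0"

```text
clock: 20.1
position: [0.5199, -0.3732, 0.0192]
tool_rot: [2.565, 1.569, -0.615]
force: [-0.5, -0.6, -1.7]
grip_width: 0.0514
```

Call:
jog_arm --pt "2 0 0.5 0 0 0" --pt "0 0 0 0 0 0"

```text
clock: 20.3
position: [0.5203, -0.3735, 0.0191]
tool_rot: [2.672, 1.567, -0.509]
force: [0.8, -0.1, -1.9]
grip_width: 0.0512
```

Call:
jog_arm --pt "2.5 0 0 0 0 0" --pt "1 0 0 0 0 0"

```text
clock: 20.5
position: [0.5208, -0.3737, 0.0182]
tool_rot: [2.669, 1.566, -0.512]
force: [-7.8, 5.3, 20.0]
grip_width: 0.051
```

Call:
jog_arm --pt "-2 0 0 0 0 0" --pt "0 -0.5 2.5 0 -0.004 0" --pt "0 0 0 0 0 0"

```text
clock: 20.8
position: [0.518, -0.373, 0.0197]
tool_rot: [1.439, 1.569, -1.742]
force: [0.4, -0.9, -0.8]
grip_width: 0.0513
```

```bash
python3 - <<'E'
from h import *
plan([.5192,-.3732,.0180],87.9)
E
```

```text
t 20.8 pos [ 0.518  -0.373   0.0197] dmm [ 1.2 -0.2 -1.7] rotdeg [-0.1  0.  -0.1] q7 -1.16 F [ 0.4 -0.9 -0.8] w 0.0513
[[1.7,0.1,-1.2,-0.002,0.0,-0.002]]
```

Call:
jog_arm --pt "2.5 0 -0.5 0 0 0" --pt "1 0 0 0 0 0"

```text
clock: 21.0
position: [0.5186, -0.3733, 0.0176]
tool_rot: [1.461, 1.568, -1.72]
force: [-10.8, 8.4, 35.3]
grip_width: 0.0516
```

Seated at (0.5186, -0.3733). Ease the press a little, then release.

Call:
jog_arm --pt "-0.6 0 0 0 0 0"

```text
clock: 21.1
position: [0.5186, -0.3733, 0.0183]
tool_rot: [1.519, 1.568, -1.662]
force: [0.2, 0.3, -2.7]
grip_width: 0.0512
```

Call:
jog_arm --pt "0.3 0 0 0 0 0" --pt "0 0 0 0 0 0" --pt "0 0 0 0 0 0" --pt "0 0 0 0 0 0" --pt "0 0 0 0 0 0" --pt "0 0 0 0 0 0" --gripper 0

```text
clock: 21.7
position: [0.5186, -0.3732, 0.0168]
tool_rot: [1.28, 1.569, -1.901]
force: [0.7, 0.7, -0.1]
grip_width: 0.0854
```

Call:
jog_arm --pt "-10 0 0 0 0 0" --pt "-25 0 0 0 0 0" --pt "-40 0 0 0 0 0" --pt "-40 0 0 0 0 0" --pt "-20 0 0 0 0 0" --pt "0 0 0 0 0 0"

```text
clock: 22.3
position: [0.5183, -0.3726, 0.1597]
tool_rot: [1.116, 1.569, -2.065]
force: [-0.0, 0.2, 0.1]
grip_width: 0.0851
```

```bash
python3 - <<'E'
from h import *
st=observe(); im=grab_frame("wrist"); C=cam("wrist",st)
im=im[:,:,::-1].copy()
cv2.imwrite("pics/o_wrist.png",im)
print(st["position"])
plan([.632,-.1765,.20],73)
E
```

```text
[ 0.51830477 -0.37261826  0.15965673]
t 22.35 pos [ 0.518  -0.3724  0.1584] dmm [114.  195.9  41.6] rotdeg [14.7  0.1 -0.1] q7 -1.14 F [ 0.6 -0.7  0.5] w 0.0855
[[-7.0,-33.4,-17.7,0.043,0.0,-0.0],[-7.0,-34.1,-16.2,0.043,0.0,-0.0],[-7.0,-34.8,-14.8,0.043,0.0,-0.0],[-7.0,-35.4,-13.3,0.043,0.0,-0.0],[-7.0,-35.9,-11.7,0.043,0.0,-0.0],[-6.9,-36.4,-10.2,0.043,0.0,-0.0]]
```

View pics/o_wrist.png

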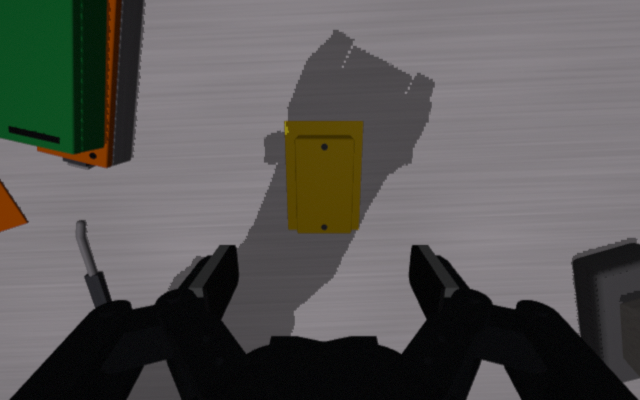

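```bash
python3 - <<'E'
from h import *
st=observe(); C=cam("wrist",st); im=cv2.imread("pics/o_wrist.png")
a=im.copy()
draw(a,C,box(.09,.052,.032,.5186,-.3733,.003,-2.1),(255,0,255))
draw(a,C,box(.114,.076,.003,.5192,-.3732,0,-2.1),(255,255,0))
cv2.imwrite("pics/o2.png",cv2.hconcat([cv2.resize(x[105:250,260:390],None,fx=3,fy=3,interpolation=cv2.INTER_CUBIC) for x in (im,a)]))
E
```

```text
(no output)
```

View pics/o2.png

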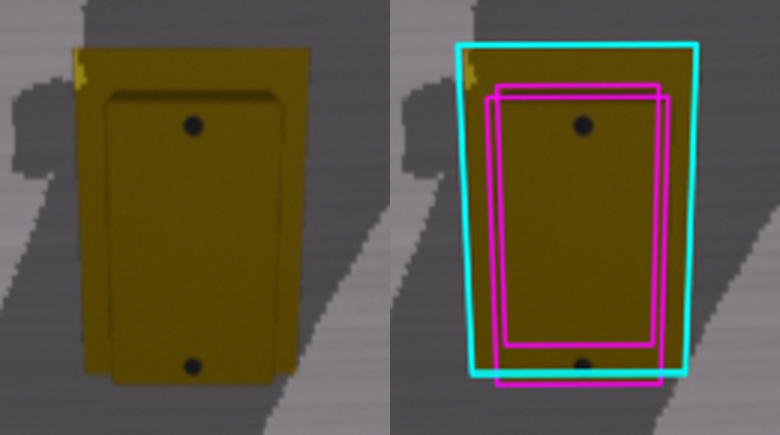

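Call:
jog_arm --pt "-7 -30 -16 0.043 0 0" --pt "-7 -35 -17 0.043 0 0" --pt "-7 -35 -15 0.043 0 0" --pt "-7 -35 -13 0.043 0 0" --pt "-7 -35 -12 0.043 0 0" --pt "-7 -28 -9 0.043 0 0" --pt "0 -8 -3 0 0 0" --pt "0 0 0 0 0 0" --pt "0 0 0 0 0 0"

```text
clock: 23.25
position: [0.6332, -0.1749, 0.1929]
tool_rot: [0.225, 1.557, 3.057]
force: [-0.8, -1.0, -0.4]
grip_width: 0.0858
```

```bash
python3 - <<'E'
from h import *
plan([.632,-.1765,.15],73)
st=observe(); im=grab_frame("wrist"); C=cam("wrist",st); im=im[:,:,::-1].copy(); a=im.copy()
draw(a,C,box(.13,.056,.034,.632,-.176,.036,-17),(255,255,0))
draw(a,C,box(.17,.060,.036,.6335,-.178,0,-17.4),(255,0,0))
cv2.imwrite("pics/p.png",im)
cv2.imwrite("pics/p2.png",cv2.hconcat([cv2.resize(x[75:275,260:390],None,fx=2.9,fy=2.9,interpolation=cv2.INTER_CUBIC) for x in (im,a)]))
E
```

```text
t 23.25 pos [ 0.6332 -0.1749  0.1929] dmm [ -1.2  -1.6 -42.9] rotdeg [-0.8  0.8 -0.2] q7 -1.72 F [-0.8 -1.  -0.4] w 0.0858
[[21.4,0.9,0.0,-0.007,0.007,-0.001],[21.4,0.9,0.2,-0.007,0.007,-0.001]]
```

View pics/p2.png

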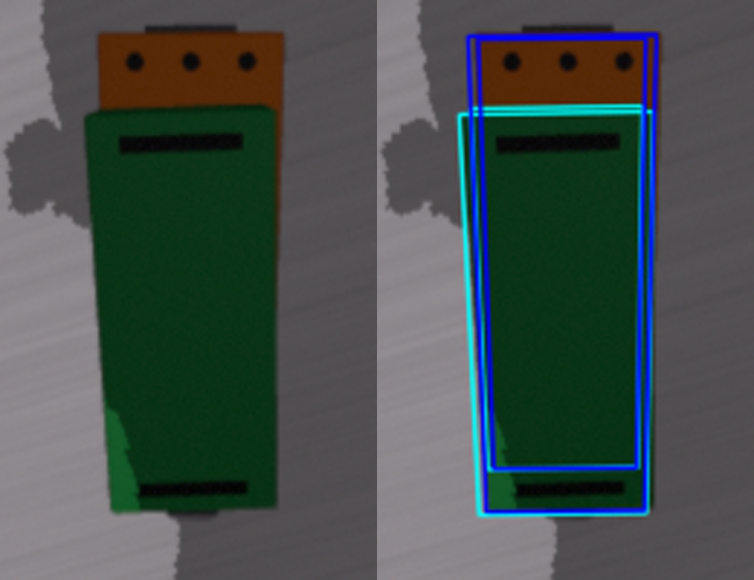

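The box sits well inside its mat. The cassette overlay fits, with its yaw nearer -16.3°. Descend on the cassette.

Call:
jog_arm --pt "22 1.5 0 -0.02 0.01 0" --pt "22 1 0 -0.007 0.004 0" --pt "22 0 0 0 0 0" --pt "22 0 0 0 0 0" --pt "20 0 0 0 0 0" --pt "0 0 0 0 0 0" --pt "0 0 0 0 0 0"

```text
clock: 24.0
position: [0.6264, -0.1893, 0.0807]
tool_rot: [1.522, 1.564, -1.913]
force: [0.9, 0.1, 0.4]
grip_width: 0.0855
```

```bash
python3 - <<'E'
from h import *
plan([.632,-.1765,.052],73.7)
E
```

```text
t 24.0 pos [ 0.6264 -0.1893  0.0807] dmm [  5.6  12.8 -28.7] rotdeg [-0.5  0.  -0.4] q7 -1.69 F [0.9 0.1 0.4] w 0.0855
[[28.6,-14.0,-1.7,-0.008,0.0,-0.007]]
```

Call:
jog_arm --pt "-3 -8 -1 -0.008 0 -0.007" --pt "0 -6 -1 0 0 0" --pt "0 0 0 0 0 0" --pt "0 0 0 0 0 0"

```text
clock: 24.4
position: [0.6339, -0.1764, 0.0874]
tool_rot: [-2.819, 1.567, 0.037]
force: [-0.4, -0.7, -0.1]
grip_width: 0.0855
```

```bash
python3 - <<'E'
from h import *
plan([.632,-.1765,.052],73.7)
E
```

```text
t 24.4 pos [ 0.6339 -0.1764  0.0874] dmm [ -1.9  -0.1 -35.4] rotdeg [-0.  -0.2  0.1] q7 -1.7 F [-0.4 -0.7 -0.1] w 0.0855
[[35.4,0.7,2.0,-0.0,-0.004,0.001]]
```

Call:
jog_arm --pt "10 0.5 2 0 -0.004 0" --pt "10 0 0 0 0 0" --pt "8 0 0 0 0 0" --pt "4 0 0 0 0 0" --pt "0 0 0 0 0 0" --pt "0 0 0 0 0 0"

```text
clock: 25.0
position: [0.6312, -0.1762, 0.0517]
tool_rot: [-0.451, 1.569, 2.406]
force: [0.5, -0.3, -1.0]
grip_width: 0.0853
```

```bash
python3 - <<'E'
from h import *
plan([.632,-.1765,.052],73.7)
im=grab_frame("wrist"); cv2.imwrite("pics/q.png",im[:,:,::-1])
E
```

```text
t 25.0 pos [ 0.6312 -0.1762  0.0517] dmm [ 0.8 -0.3  0.3] rotdeg [-0.   0.1  0.1] q7 -1.7 F [ 0.5 -0.3 -1. ] w 0.0853
[[-0.3,0.0,-0.8,-0.0,0.002,0.001]]
```

View pics/q.png

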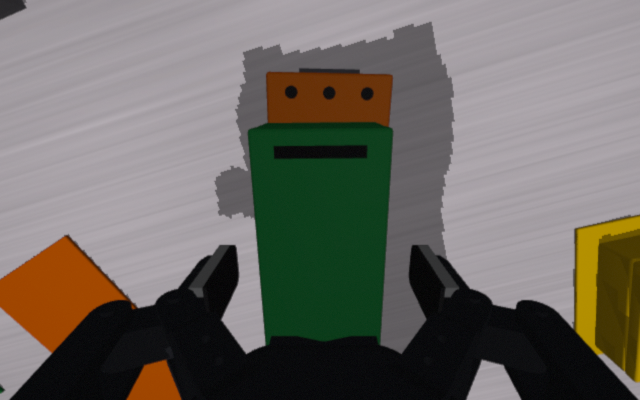

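The cassette is centred and aligned between the pads. Close.

Call:
jog_arm --pt "0 0 0 0 0 0" --pt "0 0 0 0 0 0" --pt "0 0 0 0 0 0" --pt "0 0 0 0 0 0" --pt "0 0 0 0 0 0" --pt "0 0 0 0 0 0" --pt "0 0 0 0 0 0" --gripper 255 --newtons 50

```text
clock: 25.75
position: [0.6315, -0.1764, 0.0526]
tool_rot: [-0.883, 1.57, 1.974]
force: [0.0, 0.1, -1.1]
grip_width: 0.0552
```

```bash
python3 - <<'E'
from h import *
plan([.632,-.1765,.052],73.7)
E
```

```text
t 25.75 pos [ 0.6315 -0.1764  0.0526] dmm [ 0.5 -0.1 -0.6] rotdeg [-0.   0.   0.1] q7 -1.7 F [ 0.   0.1 -1.1] w 0.0552
[[0.6,-0.0,-0.5,-0.0,0.001,0.001]]
```

Call:
jog_arm --pt "-5 0 0 0 0 0" --pt "-10 0 0 0 0 0" --pt "-20 0 0 0 0 0" --pt "-25 0 0 0 0 0" --pt "-10 0 0 0 0 0" --pt "0 0 0 0 0 0"

```text
clock: 26.35
position: [0.6312, -0.1763, 0.127]
tool_rot: [-0.594, 1.569, 2.262]
force: [0.5, -0.2, -3.2]
grip_width: 0.0553
```

```bash
python3 - <<'E'
from h import *
st=observe()
im=grab_frame("wrist"); cv2.imwrite("pics/r_wrist.png",im[:,:,::-1])
plan([.6240,.1765,.125],104.3)
E
```

```text
t 26.4 pos [ 0.631  -0.1763  0.1263] dmm [ -7.  352.8  -1.3] rotdeg [-30.6   0.1   0.1] q7 -1.7 F [ 0.3 -0.3 -3.9] w 0.0552
[[0.2,-37.4,11.8,-0.059,0.0,0.0],[0.2,-38.0,9.5,-0.059,0.0,0.0],[0.2,-38.5,7.2,-0.059,0.0,0.0],[0.2,-38.9,4.9,-0.059,0.0,0.0],[0.2,-39.1,2.6,-0.059,0.0,0.0],[0.2,-39.2,0.3,-0.059,0.0,0.0],[0.2,-39.2,-2.0,-0.059,0.0,0.0],[0.2,-39.0,-4.3,-0.059,0.0,0.0],[0.1,-38.6,-6.6,-0.059,0.0,0.0]]
```

View pics/r_wrist.png

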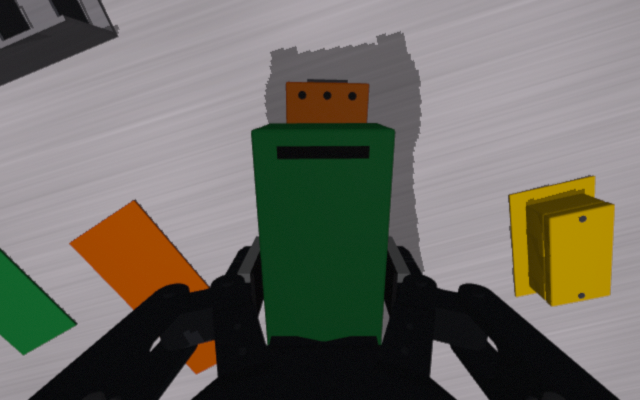

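Call:
jog_arm --pt "0 -30 10 -0.05 0 0" --pt "0 -38 10 -0.055 0 0" --pt "0 -38 8 -0.055 0 0" --pt "0 -39 6 -0.055 0 0" --pt "0 -39 4 -0.055 0 0" --pt "0 -39 1 -0.055 0 0" --pt "0 -39 -1 -0.055 0 0" --pt "0 -38 -3 -0.055 0 0" --pt "0 -30 -4 -0.055 0 0" --pt "0 -12 -2 -0.04 0 0" --pt "0 0 0 0 0 0" --pt "0 0 0 0 0 0"

```text
clock: 27.6
position: [0.614, 0.1813, 0.1128]
tool_rot: [-0.182, 1.554, -3.06]
force: [-0.4, -0.0, -3.3]
grip_width: 0.055
```

```bash
python3 - <<'E'
from h import *
st=observe()
im=grab_frame("wrist"); cv2.imwrite("pics/s_wrist.png",im[:,:,::-1])
plan([.6240,.1768,.06],104.3)
E
```

```text
t 27.65 pos [0.614  0.1811 0.1129] dmm [ 10.   -4.3 -52.9] rotdeg [0.8 1.  0.2] q7 -1.8 F [-0.2  0.1 -3.6] w 0.055
[[26.4,3.4,-4.7,0.007,0.008,0.001],[26.4,3.4,-4.5,0.007,0.008,0.001]]
```

View pics/s_wrist.png

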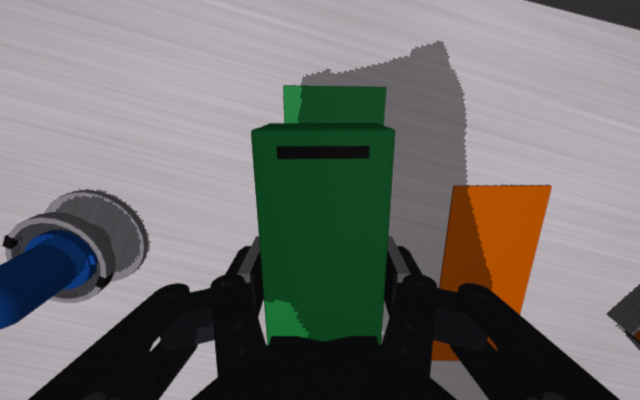

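Call:
jog_arm --pt "4 6 -9 0.014 0.016 0.002" --pt "0 0 0 0 0 0" --pt "12 0 0 0 0 0" --pt "12 0 0 0 0 0" --pt "12 0 0 0 0 0" --pt "0 0 0 0 0 0" --pt "0 0 0 0 0 0"

```text
clock: 28.35
position: [0.6255, 0.1719, 0.0677]
tool_rot: [0.779, 1.569, -2.122]
force: [-0.1, -0.3, -2.8]
grip_width: 0.0549
```

```bash
python3 - <<'E'
from h import *
st=observe()
plan([.6240,.1768,.03],104.3)
im=grab_frame("wrist"); C=cam("wrist",st); im=im[:,:,::-1].copy()
draw(im,C,box(.154,.08,.003,.624,.1768,0,14.3),(255,0,255))
cv2.imwrite("pics/t_wrist.png",im)
E
```

```text
t 28.35 pos [0.6255 0.1719 0.0677] dmm [ -1.5   4.9 -37.7] rotdeg [-0.5  0.1 -0.1] q7 -1.82 F [-0.1 -0.3 -2.8] w 0.0549
[[37.6,-5.2,0.2,-0.009,0.001,-0.001]]
```

View pics/t_wrist.png

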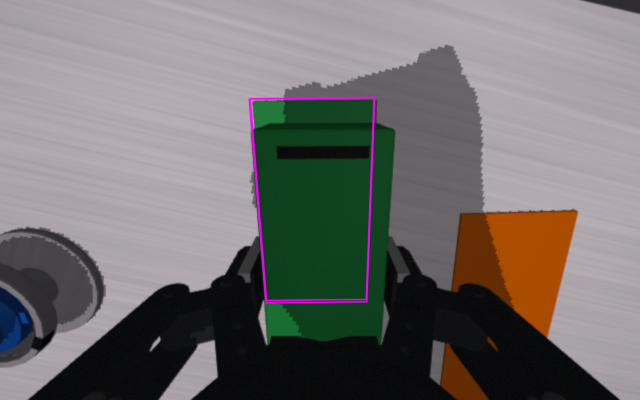

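Call:
jog_arm --pt "6 -4.5 0.5 -0.009 0 0" --pt "8 0 0 0 0 0" --pt "8 0 0 0 0 0" --pt "6 0 0 0 0 0" --pt "0 0 0 0 0 0" --pt "0 0 0 0 0 0"

```text
clock: 29.0
position: [0.6238, 0.177, 0.0376]
tool_rot: [0.989, 1.569, -1.902]
force: [0.2, 0.6, -2.7]
grip_width: 0.0555
```

```bash
python3 - <<'E'
from h import *
plan([.6235,.1762,.0226],104.3)
E
```

```text
t 29.0 pos [0.6238 0.177  0.0376] dmm [ -0.3  -0.8 -15. ] rotdeg [ 0.1  0.  -0.1] q7 -1.83 F [ 0.2  0.6 -2.7] w 0.0555
[[15.0,0.7,0.5,0.001,0.001,-0.001]]
```

Call:
jog_arm --pt "5 0.7 0.5 0 0 0" --pt "5 0 0 0 0 0" --pt "4 0 0 0 0 0" --pt "0 0 0 0 0 0" --pt "0 0 0 0 0 0"

```text
clock: 29.5
position: [0.6238, 0.176, 0.0228]
tool_rot: [1.534, 1.57, -1.357]
force: [0.2, -0.1, -4.4]
grip_width: 0.0549
```

```bash
python3 - <<'E'
from h import *
st=observe()
plan([.6235,.1762,.0196],104.3)
im=grab_frame("wrist"); C=cam("wrist",st); im=im[:,:,::-1].copy()
draw(im,C,box(.154,.08,.003,.6235,.1762,0,14.3),(255,0,255))
cv2.imwrite("pics/u_wrist.png",im)
E
```

```text
t 29.5 pos [0.6238 0.176  0.0228] dmm [-0.3  0.2 -3.2] rotdeg [ 0.1  0.  -0.1] q7 -1.83 F [ 0.2 -0.1 -4.4] w 0.0549
[[3.2,-0.3,0.2,0.001,0.0,-0.001]]
```

View pics/u_wrist.png

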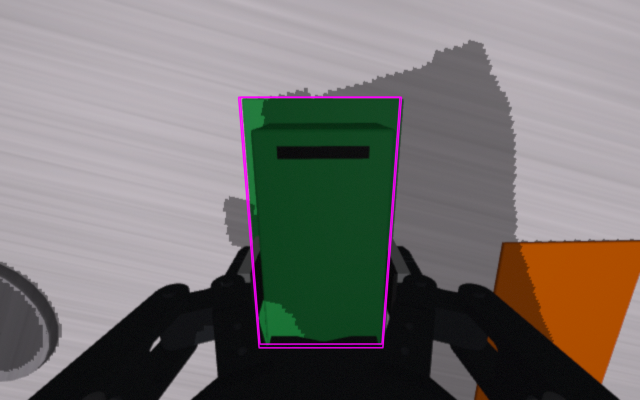

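Call:
jog_arm --pt "3 0 0 0 0 0" --pt "2.5 0 0 0 0 0"

```text
clock: 29.75
position: [0.6241, 0.1761, 0.0194]
tool_rot: [2.002, 1.569, -0.889]
force: [-25.4, -8.2, 66.4]
grip_width: 0.055
```

Call:
jog_arm --pt "-1 0 0 0 0 0"

```text
clock: 29.85
position: [0.6242, 0.176, 0.0209]
tool_rot: [2.154, 1.569, -0.738]
force: [-0.5, -0.3, -3.2]
grip_width: 0.0552
```

Call:
jog_arm --pt "1.3 0 0 0 0 0"

```text
clock: 29.95
position: [0.6245, 0.1762, 0.0201]
tool_rot: [2.511, 1.568, -0.381]
force: [-0.3, 0.1, -3.2]
grip_width: 0.0551
```

Call:
jog_arm --pt "1.3 0 0 0 0 0"

```text
clock: 30.05
position: [0.6245, 0.1762, 0.0194]
tool_rot: [2.453, 1.568, -0.438]
force: [-11.7, -3.9, 31.8]
grip_width: 0.0554
```

Contact at 32 N. Release here.

Call:
jog_arm --pt "-0.3 0 0 0 0 0" --pt "0 0 0 0 0 0" --pt "0 0 0 0 0 0" --pt "0 0 0 0 0 0" --pt "0 0 0 0 0 0" --pt "0 0 0 0 0 0" --gripper 0

```text
clock: 30.65
position: [0.6248, 0.1763, 0.0192]
tool_rot: [2.613, 1.568, -0.279]
force: [0.5, -0.4, -0.8]
grip_width: 0.0852
```

Call:
jog_arm --pt "-10 0 0 0 0 0" --pt "-25 0 0 0 0 0" --pt "-40 0 0 0 0 0" --pt "-40 0 0 0 0 0" --pt "-30 0 0 0 0 0" --pt "0 0 0 0 0 0"

```text
clock: 31.25
position: [0.6239, 0.1765, 0.1722]
tool_rot: [2.544, 1.569, -0.347]
force: [-0.0, 0.2, -0.4]
grip_width: 0.0852
```

```bash
python3 - <<'E'
from h import *
st=observe(); im=grab_frame("wrist"); C=cam("wrist",st)
im=im[:,:,::-1].copy(); a=im.copy()
draw(a,C,box(.13,.056,.034,.6240,.1762,.003,14.3),(255,0,255))
draw(a,C,box(.154,.08,.003,.6235,.1762,0,14.3),(255,255,0))
cv2.imwrite("pics/v.png",im)
cv2.imwrite("pics/v2.png",cv2.hconcat([cv2.resize(x[85:285,250:390],None,fx=2.8,fy=2.8,interpolation=cv2.INTER_CUBIC) for x in (im,a)]))
plan([.6335,-.178,.17],72.6)
E
```

```text
t 31.3 pos [0.6232 0.1763 0.1704] dmm [  10.3 -354.3   -0.4] rotdeg [31.8 -0.  -0.1] q7 -1.79 F [ 0.8 -0.2 -0.2] w 0.0851
[[0.1,38.4,8.7,0.062,-0.0,-0.0],[0.1,38.9,6.3,0.062,-0.0,-0.0],[0.1,39.2,3.9,0.062,-0.0,-0.0],[0.1,39.4,1.5,0.062,-0.0,-0.0],[0.1,39.4,-1.0,0.062,-0.0,-0.0],[0.1,39.2,-3.4,0.062,-0.0,-0.0],[0.1,39.0,-5.8,0.062,-0.0,-0.0],[0.1,38.5,-8.2,0.062,-0.0,-0.0],[0.1,37.9,-10.5,0.062,-0.0,-0.0]]
```

View pics/v2.png

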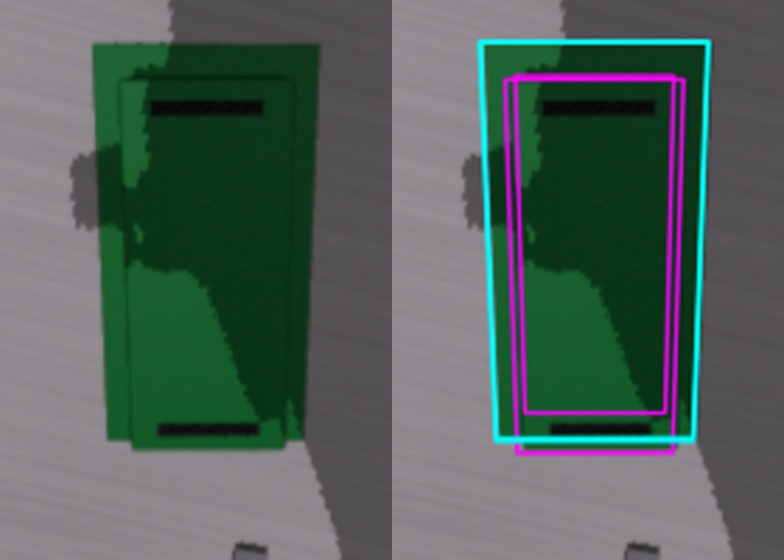

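The cassette is centred on the green mat. Last is the canister.

Call:
jog_arm --pt "0 32 7 0.055 0 0" --pt "0 39 6 0.058 0 0" --pt "0 39 4 0.058 0 0" --pt "0 39 2 0.058 0 0" --pt "0 39 0 0.058 0 0" --pt "0 39 -2 0.058 0 0" --pt "0 39 -4 0.058 0 0" --pt "0 38 -6 0.058 0 0" --pt "0 28 -6 0.058 0 0" --pt "0 12 -3 0.03 0 0" --pt "0 0 0 0 0 0" --pt "0 0 0 0 0 0"

```text
clock: 32.5
position: [0.6225, -0.1813, 0.1621]
tool_rot: [0.255, 1.558, 3.082]
force: [0.5, 0.6, 1.1]
grip_width: 0.0855
```

```bash
python3 - <<'E'
from h import *
plan([.6335,-.178,.14],72.6)
E
```

```text
t 32.5 pos [ 0.6225 -0.1813  0.1621] dmm [ 11.    3.3 -22.1] rotdeg [-0.7  0.7 -0.2] q7 -1.71 F [0.5 0.6 1.1] w 0.0855
[[22.0,-6.6,-9.7,-0.012,0.012,-0.003]]
```

Call:
jog_arm --pt "5 -6 -9 -0.012 0.012 -0.003" --pt "0 0 0 0 0 0" --pt "8 0 0 0 0 0" --pt "0 0 0 0 0 0" --pt "0 0 0 0 0 0"

```text
clock: 33.0
position: [0.6347, -0.1719, 0.1472]
tool_rot: [-1.534, 1.568, 1.315]
force: [0.1, 0.5, 0.4]
grip_width: 0.0857
```

```bash
python3 - <<'E'
from h import *
plan([.6335,-.178,.06],72.6)
st=observe(); im=grab_frame("wrist"); C=cam("wrist",st)
im=im[:,:,::-1].copy(); a=im.copy()
draw(a,C,box(.17,.060,.036,.6335,-.178,0,-17.4),(255,0,0))
cv2.imwrite("pics/w.png",im)
cv2.imwrite("pics/w2.png",cv2.hconcat([cv2.resize(x[65:305,250:390],None,fx=2.4,fy=2.4,interpolation=cv2.INTER_CUBIC) for x in (im,a)]))
E
```

```text
t 33.0 pos [ 0.6347 -0.1719  0.1472] dmm [ -1.2  -6.1 -87.2] rotdeg [0.6 0.  0.1] q7 -1.7 F [0.1 0.5 0.4] w 0.0857
[[29.1,2.1,-0.2,0.004,0.0,0.001],[29.1,2.1,-0.2,0.004,0.0,0.001],[29.1,2.1,-0.2,0.004,0.0,0.001]]
```

View pics/w2.png

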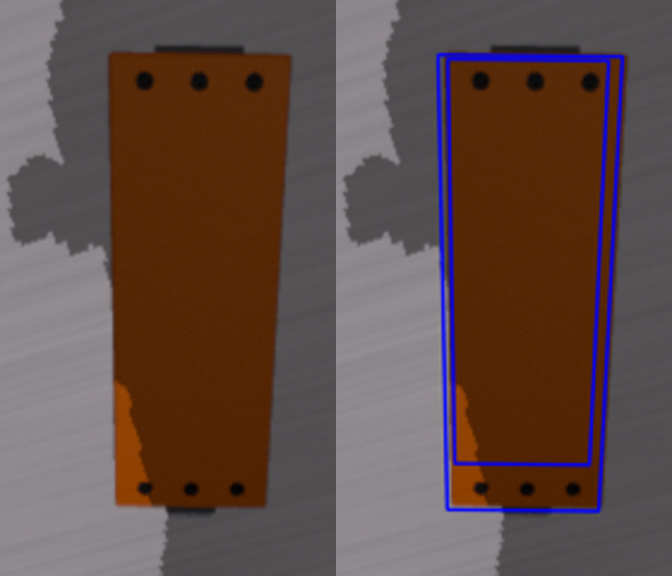

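Call:
jog_arm --pt "12 7 0 0.008 0 0" --pt "18 0 0 0 0 0" --pt "18 0 0 0 0 0" --pt "12 0 0 0 0 0" --pt "0 0 0 0 0 0" --pt "0 0 0 0 0 0"

```text
clock: 33.65
position: [0.6314, -0.1815, 0.0832]
tool_rot: [-1.541, 1.569, 1.296]
force: [-0.2, 0.1, -0.4]
grip_width: 0.0855
```

```bash
python3 - <<'E'
from h import *
plan([.6345,-.179,.06],72.5)
E
```

```text
t 33.65 pos [ 0.6314 -0.1815  0.0832] dmm [  3.1   2.5 -23.2] rotdeg [0.  0.  0.1] q7 -1.7 F [-0.2  0.1 -0.4] w 0.0855
[[23.2,-3.3,-2.2,0.001,0.0,0.001]]
```

Call:
jog_arm --pt "7 -3.3 -2.2 0 0 0" --pt "10 0 0 0 0 0" --pt "8 0 0 0 0 0" --pt "0 0 0 0 0 0" --pt "0 0 0 0 0 0"

```text
clock: 34.15
position: [0.6357, -0.1789, 0.0574]
tool_rot: [-2.482, 1.568, 0.355]
force: [-0.4, -0.0, -0.7]
grip_width: 0.0854
```

```bash
python3 - <<'E'
from h import *
plan([.6345,-.179,.018],72.5)
im=grab_frame("wrist"); cv2.imwrite("pics/x.png",im[:,:,::-1])
E
```

```text
t 34.15 pos [ 0.6357 -0.1789  0.0574] dmm [ -1.2  -0.1 -39.4] rotdeg [ 0.  -0.1  0.1] q7 -1.71 F [-0.4 -0.  -0.7] w 0.0854
[[39.4,0.5,1.2,0.001,-0.002,0.002]]
```

View pics/x.png

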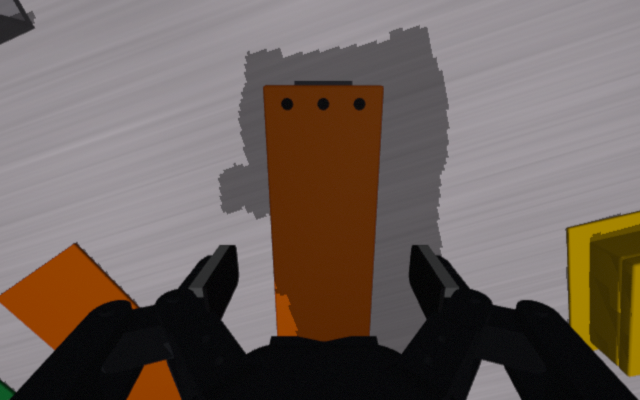

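Centred and aligned. Go down.

Call:
jog_arm --pt "10 0.5 1 0 -0.002 0" --pt "11 0 0 0 0 0" --pt "10 0 0 0 0 0" --pt "5 0 0 0 0 0" --pt "0 0 0 0 0 0" --pt "0 0 0 0 0 0"

```text
clock: 34.8
position: [0.6343, -0.1791, 0.0179]
tool_rot: [-1.238, 1.569, 1.599]
force: [-0.3, -1.0, 0.1]
grip_width: 0.0855
```

```bash
python3 - <<'E'
from h import *
plan([.6345,-.179,.018],72.5)
E
```

```text
t 34.8 pos [ 0.6343 -0.1791  0.0179] dmm [0.2 0.1 0.1] rotdeg [0.  0.  0.1] q7 -1.71 F [-0.3 -1.   0.1] w 0.0855
[[-0.1,-0.1,-0.2,0.001,0.001,0.002]]
```

Call:
jog_arm --pt "0 0 0 0 0 0" --pt "0 0 0 0 0 0" --pt "0 0 0 0 0 0" --pt "0 0 0 0 0 0" --pt "0 0 0 0 0 0" --pt "0 0 0 0 0 0" --pt "0 0 0 0 0 0" --gripper 255 --newtons 70

```text
clock: 35.5
position: [0.6344, -0.1791, 0.0187]
tool_rot: [-1.643, 1.569, 1.194]
force: [0.4, 0.1, -2.1]
grip_width: 0.059
```

```bash
python3 - <<'E'
from h import *
plan([.6345,-.179,.018],72.5)
E
```

```text
t 35.5 pos [ 0.6344 -0.1791  0.0187] dmm [ 0.1  0.1 -0.7] rotdeg [ 0.  -0.   0.1] q7 -1.71 F [ 0.4  0.1 -2.1] w 0.059
[[0.7,-0.1,-0.0,0.001,-0.0,0.002]]
```

Call:
jog_arm --pt "-5 0 0 0 0 0" --pt "-10 0 0 0 0 0" --pt "-20 0 0 0 0 0" --pt "-25 0 0 0 0 0" --pt "-10 0 0 0 0 0" --pt "0 0 0 0 0 0"

```text
clock: 36.1
position: [0.634, -0.1791, 0.0931]
tool_rot: [-1.299, 1.569, 1.537]
force: [-0.1, -0.3, -4.9]
grip_width: 0.0588
```

```bash
python3 - <<'E'
from h import *
st=observe()
im=grab_frame("wrist"); cv2.imwrite("pics/y_wrist.png",im[:,:,::-1])
plan([.5652,.009,.095],105.3)
E
```

```text
t 36.15 pos [ 0.6339 -0.1791  0.0924] dmm [-68.7 188.1   2.6] rotdeg [-32.8   0.    0.1] q7 -1.7 F [ 0.1 -0.4 -4.3] w 0.0589
[[-0.5,-31.8,24.4,-0.114,0.0,0.0],[-0.5,-34.3,20.6,-0.114,0.0,0.0],[-0.5,-36.5,16.5,-0.114,0.0,0.0],[-0.5,-38.1,12.3,-0.114,0.0,0.0],[-0.5,-39.3,7.9,-0.114,0.0,0.0]]
```

View pics/y_wrist.png

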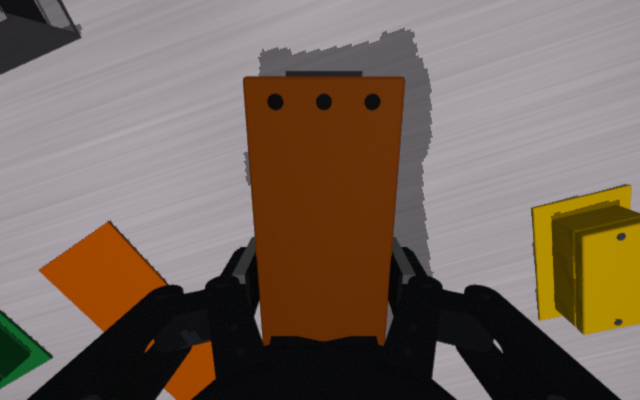

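Call:
jog_arm --pt "-1 -18 14 -0.06 0 0" --pt "-1 -21 15 -0.075 0 0" --pt "-1 -22 13 -0.075 0 0" --pt "0 -23 12 -0.075 0 0" --pt "0 -24 9 -0.075 0 0" --pt "0 -25 7 -0.075 0 0" --pt "0 -25 5 -0.07 0 0" --pt "0 -20 3 -0.04 0 0" --pt "0 0 0 0 0 0" --pt "0 0 0 0 0 0"

```text
clock: 37.15
position: [0.5568, 0.0123, 0.0867]
tool_rot: [-0.446, 1.559, 2.957]
force: [0.4, -0.4, -3.8]
grip_width: 0.0587
```

```bash
python3 - <<'E'
from h import *
plan([.5652,.009,.08],105.3)
E
```

```text
t 37.15 pos [0.5568 0.0123 0.0867] dmm [ 8.4 -3.3 -6.7] rotdeg [-0.3  0.6  0.3] q7 -1.58 F [ 0.4 -0.4 -3.8] w 0.0587
[[6.6,5.4,-7.4,-0.006,0.01,0.005]]
```

Call:
jog_arm --pt "2 4.5 -6 -0.006 0.01 0.005" --pt "0 0 0 0 0 0" --pt "8 0 0 0 0 0" --pt "8 0 0 0 0 0" --pt "0 0 0 0 0 0" --pt "0 0 0 0 0 0"

```text
clock: 37.75
position: [0.5646, 0.0064, 0.0658]
tool_rot: [1.045, 1.569, -1.835]
force: [-0.1, -0.2, -3.9]
grip_width: 0.0588
```

```bash
python3 - <<'E'
from h import *
st=observe()
plan([.5652,.009,.045],105.3)
im=grab_frame("wrist"); C=cam("wrist",st); im=im[:,:,::-1].copy()
draw(im,C,box(.194,.084,.003,.5652,.009,0,15.3),(255,0,255))
cv2.imwrite("pics/z_wrist.png",im)
E
```

```text
t 37.75 pos [0.5646 0.0064 0.0658] dmm [  0.6   2.6 -20.8] rotdeg [-0.3  0.  -0.1] q7 -1.58 F [-0.1 -0.2 -3.9] w 0.0588
[[20.8,-2.4,-1.3,-0.005,0.001,-0.001]]
```

View pics/z_wrist.png

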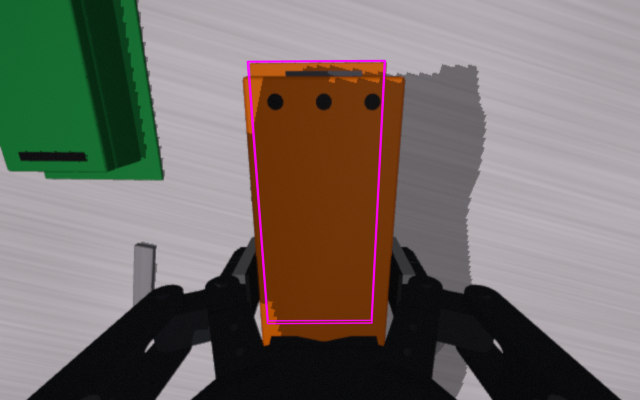

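Call:
jog_arm --pt "6 -2.4 -1 -0.004 0 0" --pt "7 0 0 0 0 0" --pt "7 0 0 0 0 0" --pt "5 0 0 0 0 0" --pt "0 0 0 0 0 0" --pt "0 0 0 0 0 0"

```text
clock: 38.4
position: [0.5648, 0.0094, 0.0385]
tool_rot: [0.922, 1.569, -1.952]
force: [-1.0, -0.3, -4.4]
grip_width: 0.059
```

```bash
python3 - <<'E'
from h import *
plan([.5652,.009,.025],105.3)
st=observe()
im=grab_frame("wrist"); C=cam("wrist",st); im=im[:,:,::-1].copy(); a=im.copy()
draw(a,C,box(.194,.084,.003,.5652,.009,0,15.3),(255,0,255))
cv2.imwrite("pics/aa.png",cv2.hconcat([x[50:370,180:460] for x in (im,a)]))
E
```

```text
t 38.4 pos [0.5648 0.0094 0.0385] dmm [  0.4  -0.4 -13.5] rotdeg [-0.   0.  -0.1] q7 -1.59 F [-1.  -0.3 -4.4] w 0.059
[[13.5,0.5,-0.3,-0.0,0.001,-0.001]]
```

View pics/aa.png

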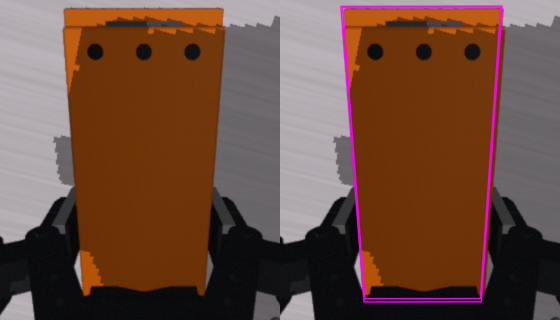

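Call:
jog_arm --pt "5 0.6 0 0 0 0" --pt "5 0 0 0 0 0" --pt "3 0 0 0 0 0" --pt "0 0 0 0 0 0" --pt "0 0 0 0 0 0"

```text
clock: 38.95
position: [0.5652, 0.0087, 0.0247]
tool_rot: [1.403, 1.569, -1.472]
force: [0.5, -0.1, -3.9]
grip_width: 0.0586
```

```bash
python3 - <<'E'
from h import *
plan([.5648,.0085,.0217],105.3)
st=observe()
im=grab_frame("wrist"); C=cam("wrist",st); im=im[:,:,::-1].copy(); a=im.copy()
draw(a,C,box(.194,.084,.003,.5648,.0085,0,15.3),(255,0,255))
cv2.imwrite("pics/ab.png",cv2.hconcat([x[50:370,180:460] for x in (im,a)]))
E
```

```text
t 38.95 pos [0.5652 0.0087 0.0247] dmm [-0.4 -0.2 -3. ] rotdeg [-0.   0.  -0.1] q7 -1.59 F [ 0.5 -0.1 -3.9] w 0.0586
[[3.0,0.1,0.5,-0.0,0.0,-0.001]]
```

View pics/ab.png

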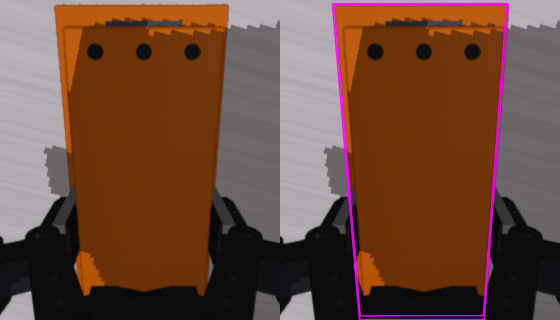

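Call:
jog_arm --pt "2.5 -0.8 0.5 0 0 0" --pt "1.5 0 0 0 0 0"

```text
clock: 39.2
position: [0.5647, 0.0094, 0.0216]
tool_rot: [1.76, 1.569, -1.115]
force: [-13.8, -0.3, 40.0]
grip_width: 0.059
```

Call:
jog_arm --pt "-0.4 0 0 0 0 0"

```text
clock: 39.3
position: [0.5647, 0.0095, 0.0222]
tool_rot: [1.845, 1.569, -1.03]
force: [0.0, -0.5, -3.5]
grip_width: 0.0586
```

Call:
jog_arm --pt "1 0 0 0 0 0"

```text
clock: 39.4
position: [0.5649, 0.0096, 0.0216]
tool_rot: [2.108, 1.569, -0.767]
force: [-9.1, -1.9, 33.1]
grip_width: 0.0586
```

Contact again, at 33 N, on the mat. Release.

Call:
jog_arm --pt "-0.2 0 0 0 0 0" --pt "0 0 0 0 0 0" --pt "0 0 0 0 0 0" --pt "0 0 0 0 0 0" --pt "0 0 0 0 0 0" --pt "0 0 0 0 0 0" --gripper 0

```text
clock: 40.0
position: [0.5655, 0.0096, 0.0219]
tool_rot: [2.458, 1.568, -0.417]
force: [0.6, -0.3, 0.5]
grip_width: 0.0855
```

Call:
jog_arm --pt "-10 0 0 0 0 0" --pt "-25 0 0 0 0 0" --pt "-40 0 0 0 0 0" --pt "-40 0 0 0 0 0" --pt "-40 0 0 0 0 0" --pt "-20 0 0 0 0 0" --pt "0 0 0 0 0 0"

```text
clock: 40.7
position: [0.5641, 0.0101, 0.2074]
tool_rot: [2.525, 1.568, -0.35]
force: [0.4, 0.2, 0.1]
grip_width: 0.0854
```

```bash
python3 - <<'E'
from h import *
st=observe(); im=grab_frame("wrist"); C=cam("wrist",st)
im=im[:,:,::-1].copy(); a=im.copy()
draw(a,C,box(.17,.06,.036,.5648,.0095,.003,15.3),(255,0,255))
draw(a,C,box(.194,.084,.003,.5648,.0088,0,15.3),(255,255,0))
cv2.imwrite("pics/ac.png",im)
cv2.imwrite("pics/ac2.png",cv2.hconcat([cv2.resize(x[65:305,240:390],None,fx=2.4,fy=2.4,interpolation=cv2.INTER_CUBIC) for x in (im,a)]))
print(st["position"],st["clock"])
E
```

```text
[0.56411531 0.01006192 0.20744893] 40.7
```

View pics/ac2.png

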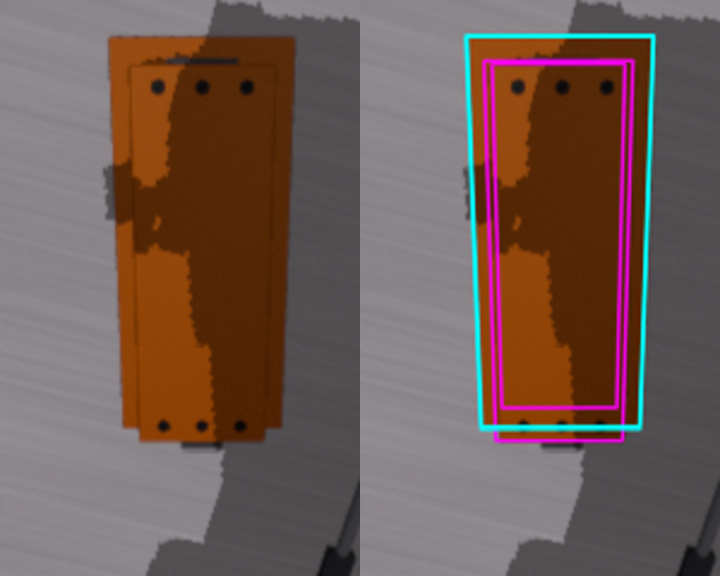

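```bash
python3 - <<'E'
from h import *
for c in ("top","scene"):
    im=grab_frame(c); cv2.imwrite(f"pics/ad_{c}.png",im[:,:,::-1])
plan([.42,-.25,.30],74)
E
```

```text
t 40.85 pos [0.5628 0.01   0.2037] dmm [-142.8 -260.    96.3] rotdeg [31.3  0.1 -0.1] q7 -1.53 F [-0.4  0.6  0.2] w 0.0856
[[-12.0,26.6,25.8,0.068,0.0,-0.0],[-12.0,28.3,23.9,0.068,0.0,-0.0],[-12.0,29.9,22.0,0.068,0.0,-0.0],[-12.0,31.3,19.9,0.068,0.0,-0.0],[-12.0,32.6,17.7,0.068,0.0,-0.0],[-12.0,33.7,15.4,0.068,0.0,-0.0],[-12.0,34.7,13.1,0.068,0.0,-0.0],[-12.0,35.5,10.7,0.068,0.0,-0.0]]
```

View pics/ad_scene.png

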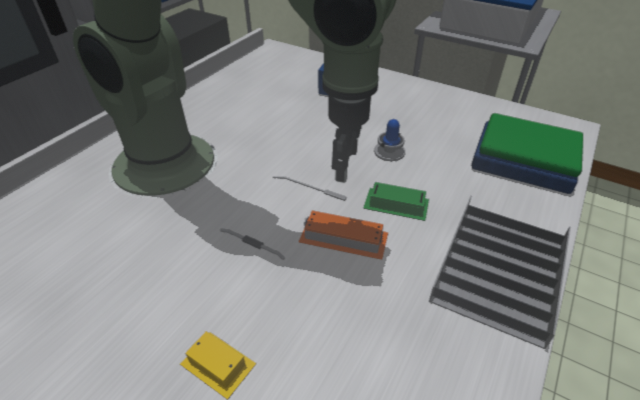

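View pics/ad_top.png

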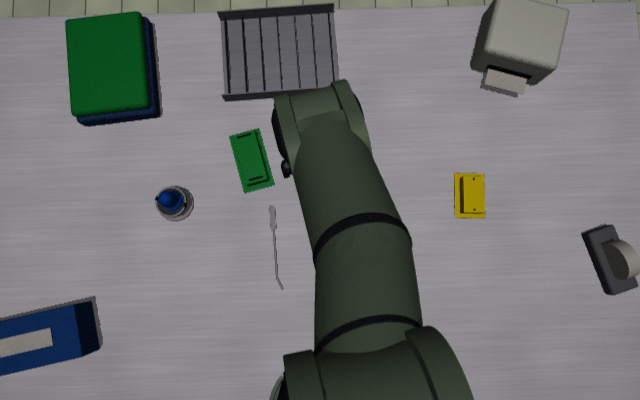

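```bash
python3 - <<'E'
from h import *
out=[]
for c in ("scene","top"):
    im=cv2.imread(f"pics/ad_{c}.png"); C=cam(c); big=cv2.resize(im,None,fx=4,fy=4,interpolation=cv2.INTER_CUBIC)
    C4=(C[0]*4,C[1]*4+1.5,C[2]*4+1.5,C[3],C[4])
    for B in (box(.09,.052,.032,.5192,-.3732,.003,-2.1),box(.13,.056,.034,.624,.1765,.003,14.3),box(.17,.06,.036,.565,.009,.003,15.4)): draw(big,C4,B,(255,0,255))
    for (a,b) in ([(340,398),(177,260)],[(180,255),(360,440)],[(205,262),(295,395)]) if c=="scene" else ([(165,225),(445,495)],[(120,200),(220,285)]):
        out.append(cv2.resize(big[a[0]*4-(40 if a[0]==340 else 0):a[1]*4,b[0]*4:b[1]*4],(260,240)))
out.append(np.zeros_like(out[0]))
cv2.imwrite("pics/ae.png",cv2.vconcat([cv2.hconcat(out[:3]),cv2.hconcat(out[3:6])]))
E
```

```text
(no output)
```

View pics/ae.png

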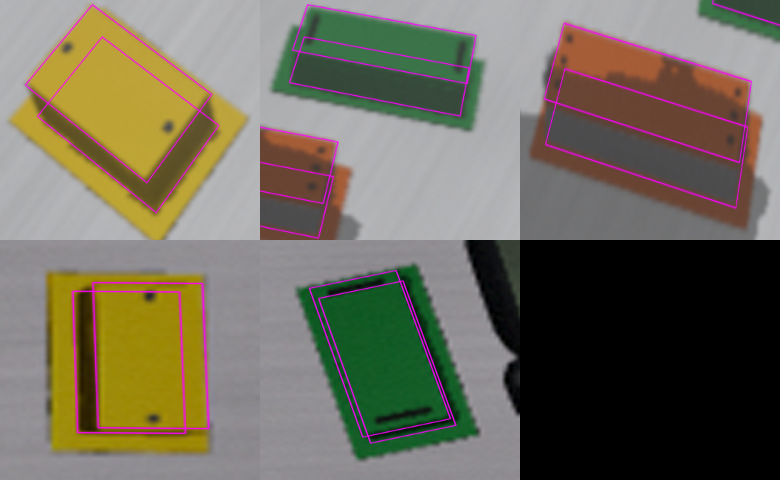

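The pieces match the centred overlays in the scene and top cameras, the arm is clear and the gripper is empty. Sound and dilator are where they were. Hand in.

```bash
python3 - <<'E'
from h import *
bot.job_done(); print(observe()["clock"])
E
```

```text
the job is handed in; nothing more can be done
the job is handed in; nothing more can be done
```

I took the stack apart from the top down and handed the job in at about 41 s. The blue handle stands upright in the post socket, and the yellow box, green cassette and canister each lie flat and lengthwise on their own mat.

**Placement:** overlays of the three pieces centred on their mats agree with the wrist and scene pictures to about 1–2 mm and well under 1° of turn. In the top picture the box and cassette agree too, but the arm hid the canister, so only the wrist and scene views confirm that one.

**Mat position:** my first estimate of the mats differed from the wrist camera's by about 1 mm. I adjusted the green and orange targets slightly before setting down.

**Forces:** contact at set-down was 20–40 N, except a brief 66 N at the wrist when the cassette first met its mat. I eased off before releasing it; the limit is 120 N.

**Other checks:** the gripper was open, empty and about 20 cm above the canister at hand-in. The sound looks unmoved in the top and scene pictures; the dilator could only be checked in the scene picture.

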